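# Feed the spice caddy home under the low shelf with the push stick

## Task

Take the wooden push stick out of the slotted spice rack and use it, not the gripper, to press the spice caddy flat against the steel fence of its guide track while it is still at the open end, then feed it along the fence, never letting it leave the fence, under the low wire shelf until it is fully home against the end stop. Finally stand the stick back in the empty middle slot of the rack and let go. Do not touch the track or its shelf with the gripper or arm, and leave the other kitchen things where they are.

Things in the scene. Friction and masses are not known exactly. Their poses are not given: they have to be found in the camera images.
- track: Fixed guide track. Origin on the table; x axis = feed direction, y axis towards the fence, z up. In this frame (mm): wooden board x -200 to 180, y -62 to 56, top z 12, carries the caddy. Steel fence along the y side: inner face y 40, top z 38, full length; the opposite side is open. Steel end stop: face x 165, top z 38. Caddy against the fence has its origin at y 5; fully home at x 105, y 5.
- shelf_front (a point): Middle of the front bar of the low steel wire shelf over the track: track frame (25, 2, 119) mm. The shelf covers x 25 to 190, y -58 to 62, underside z 115, with 8 mm posts at its corners and fixed spice jars on top (from x 100, up to z 196). An upright stick cannot pass the bar: it must lean back some 30 to 45 deg, foot leading, to push the caddy home; 40 deg suits.
- fence_entry (a point): Point on the top edge of the fence's inner face at the open (entry) end: track frame (-200, 40, 38) mm.
- fence_stop (a point): Point on the top edge of the fence's inner face where it meets the end stop: track frame (165, 40, 38) mm.
- caddy: Wooden spice caddy, 120 x 70 x 45 mm, four little jars fixed on it (79 mm tall in all), 0.28 to 0.56 kg, slides with friction. Origin at the centre of its underside; x axis along its length in the feed direction, y towards the fence, z up. Starts near the track's open end (track x -120 to -85 mm), 8 to 30 mm off the fence and up to 7 deg askew. Its rear (-x) end is forked, see pocket.
- pocket (a point): Middle of the floor of the pocket in the caddy's forked rear end: caddy frame (-44, -12, 22.5) mm, axes as the caddy. The pocket is 16 mm deep (tines end at caddy x -60), 34 mm wide (caddy y -29 to +5), open at rear, top and bottom; the stick's foot fits in to push the caddy. The tine on the fence side is 30 mm wide, the other 6 mm.
- stick_mid (a point): Centre of the loose wooden push stick, 85 mm above its foot; z axis up the stick. 170 mm long, 70 g: round shaft 18 mm in diameter with a flat foot, then from 95 to 170 mm above the foot a 24 x 24 mm square handle, faces square to the stick's x and y axes. Starts upright, foot on the floor of the rack's middle slot. A good grasp is on the handle from above, 135 mm above the foot.
- slot_floor (a point): Centre of the floor of the rack's middle slot, 6 mm above the table; x, y square to the slot's walls. Slot 28 mm square inside, rim 59 mm above this point; the stick's foot rests on this floor. Fixed steel rack, 52 x 108 x 65 mm, long along this y axis; its outer slots hold fixed spice tubes, tops 80 mm above the table. It stands at the robot's left or right.
- canister: Closed white ceramic canister, 90 mm wide, 100 mm tall, origin under its centre. Stands at the opposite side from the rack. Bystander.
- mug_near: Glass mug, 72 mm wide, 85 mm tall, origin under its centre, on the robot's side of the track. Bystander.
- mug_far: Glass mug, 72 mm wide, 85 mm tall, origin under its centre, beyond the track to the left. Bystander.
- mill: Dark wooden pepper mill, 56 mm wide, 148 mm tall, origin under its centre, to the right of the track. Bystander.
- jar: Amber glass jar, 52 mm wide, 80 mm tall, origin under its centre, to the left of the track. Bystander.
- board: Wooden crispbread board with crispbread rounds, 130 x 280 x 28 mm over all, origin under its centre, beyond the track. Bystander.
Things that resemble listed ones, but are neither listed nor needed, are in the scene too. Of the things like the part that bears stick_mid, leave any that is purple; of the rest the smaller one is meant.

How it is judged:
By the outcome, as a careful person would: the job done as asked, in the order asked, and still so for the second after the job is handed in, with the robot touching nothing.
It also fails if it takes over 72 s, if anything falls off the work surface, if the arm or the gripper's body presses on something with over 40 N, if the wrist force passes 120 N, or if a joint passes its speed limit or range.

## Robot

A 6-joint arm with a two-finger parallel gripper is mounted at the origin on the work surface. World frame = base frame: x ahead of the robot, y to its left, z up, the work surface at z = 0. Lengths are in m, angles in degrees, forces in N, time in s.
With the tool pointing down it reaches from about 0.3 to 0.75 m from the base axis. Payload 8.5 kg.
Tool frame: the origin (TCP) lies at the very end of the fingers, on their centre line; the grasp point (between the pads) lies 19 mm behind it (env.pinch_z is the distance from the TCP to the grasp point, in m); z points along the fingers, y is the line along which they close (so a half turn about z gives the same grasp; the last joint's range is limited). The gripper opens to 85 mm and grips with 20 to 120 N. Pads are 22 mm wide; open, the fingers measure 114 mm over their backs; the gripper's body (76 mm by 85 mm) begins 54 mm behind the grasp point. The pads swing forward as they close: fully open they stand 13 mm farther back than shut.
Start: joints at [-81.263, 21.807, 74.336, -0, 83.858, -12.336], TCP at [0.198, -0.513, 0.205] pointing down, gripper open.
Joint ranges: [-178.18, 178.18], [-50.72, 133.34], [12.68, 142.11], [-81.47, 261.47], [9.98, 163.14], [-165.26, 165.26]. Speed limits (degrees/s): [136.94, 136.94, 180, 180, 180, 180].

## Interface

Orientations are given as a 3x3 rotation matrix whose columns are the frame's x, y, z axes.
In Python, from rig import env, viewer gives the robot as it stands.
- The arm moves only by the tool drive_tool, never from a script. Its argument "series" is a list of rows, each a list of 3 entries, a list of its own where there are three numbers: the shift along the tool's x, y, z in m, then the turn about the tool's z in degrees, then the finger opening in m, from 0 to 0.0854. A call has 1 to 20 rows; each row is the pose to reach, as a shift and turn from the pose commanded when the call began, along the tool's axes at that moment; what a row does not reach only later rows make up. A row lasts 1/10 s, in which the tool goes at most 50 mm and 8.59 degrees, less where a joint would pass 70% of its speed; a pose out of reach is approached as far as the arm can. A call with a gripper value outside its range is refused whole. The fingers move at their own pace and stop on an object; "newtons" is the grip in N (left out, the last holds). Time passes only in rows, so rows that repeat a pose let the fingers close. It gives the time, the measured TCP pose, the force, the opening and the grip force at its end, in the units of the state.
- env.observe(): the state, without advancing time (a new reading comes with each control period).
- viewer.get_image(name): name is "scene" or "top"; returns a dict with "img" (400x640x3 uint8, red, green, blue), "depth" (400x640 float32, m along the optical axis (not along the pixel's ray), 0 where there is no reading), "camera_matrix" (3x3 intrinsics, pixels), "rvec" (rotation vector, rad) and "tvec" (3), from world to camera coordinates, as OpenCV has them. Camera axes: x right, y down, z forward; pixel columns grow to the right and rows downward; lengths in m; the calibration is good to about 2 mm. A picture is of the moment at which its call begins.
- env.close_job(): hands the job in; it is judged then, once.
The state is a dict: "time_s": time; "q": joint angles; "qvel": joint speeds; "joint_efforts": joint torques, N m; "position": TCP position; "tool_rot": TCP orientation; "ft_force": force on the tool from outside, world axes, zero at the start; "wrist_torque": the same for the moment, N m; "grip_width": finger opening in m; "gripper_force": force on a finger pad.
Only numpy, scipy, OpenCV 4.12 (cv2) and the standard library are available. Lean on these libraries where they do the work, as an engineer would, in place of code of your own. Each camera call takes 0.05 s, during which the arm holds its last target. There are 200 camera calls.

## Working session

There is one attempt and no reset: what is moved stays moved. The work goes in short steps, Python scripts to look and compute and a tool call to move; the robot and the scene stay as the last step left them, time stands still between calls to the robot, and variables do not carry over. Pictures are saved under pics/ and viewed, at most 10 in all, crops included, and the job is handed in when it is done.

Besides the shell and the picture viewer there is one more tool, called after ">>>" in YAML: its name, and indented under it one key for each argument. drive_tool: Moves the arm, as the interface text tells. Its arguments: {"type":"object","properties":{"series":{"type":"array"},"newtons":{"type":"number"}},"required":["series"]}

```bash
mkdir -p pics; ls
cat > h.py <<'E'
import numpy as np, cv2
from rig import env, viewer
def cam(n):
    d=viewer.get_image(n); R=cv2.Rodrigues(np.array(d["rvec"],float))[0]; return d,np.array(d["camera_matrix"]),R,np.array(d["tvec"],float).ravel()
def ray(c,u,v,z):
    d,K,R,t=c; o=-R.T@t; r=R.T@np.linalg.inv(K)@[u,v,1]; return o+r*(z-o[2])/r[2]
def cloud(c):
    d,K,R,t=c; D=d["depth"]; v,u=np.mgrid[:D.shape[0],:D.shape[1]]
    p=np.stack([(u-K[0,2])/K[0,0]*D,(v-K[1,2])/K[1,1]*D,D],-1); P=(p-t)@R; P[D==0]=np.nan; return P
def proj(c,p):
    d,K,R,t=c; q=K@(R@np.array(p)+t); return q[:2]/q[2]
E
python3 - <<'E'
from h import *
for n in("scene","top"):
    c=cam(n); cv2.imwrite(f"pics/{n}0.png",c[0]["img"][...,::-1]); print(n,-c[2].T@c[3],c[1][0,0],c[2][2])
s=env.observe(); print(s["time_s"],s["position"],s["tool_rot"],s["ft_force"],s["grip_width"])
E
```

```text
pics
scene [1.2168114  0.3678998  0.72388893] 377.3182774073264 [-0.66598582 -0.39023615 -0.63575045]
top [2.25182072e-01 1.17586963e-03 1.72544924e+00] 518.9431023756666 [ 0.19398269 -0.00407338 -0.98099649]
0.1 [ 0.19770994 -0.51292304  0.20427991] [[ 9.33110632e-01  3.59589354e-01 -2.10065875e-04]
 [ 3.59589315e-01 -9.33109775e-01  1.29295673e-03]
 [ 2.68918954e-04 -1.28200912e-03 -9.99999142e-01]] [ 0.14365772 -0.44042799 -0.21520789] 0.08563770863879683
```

View pics/scene0.png

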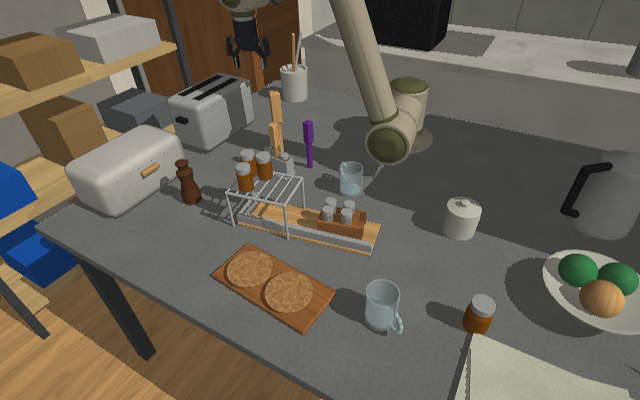

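View pics/top0.png

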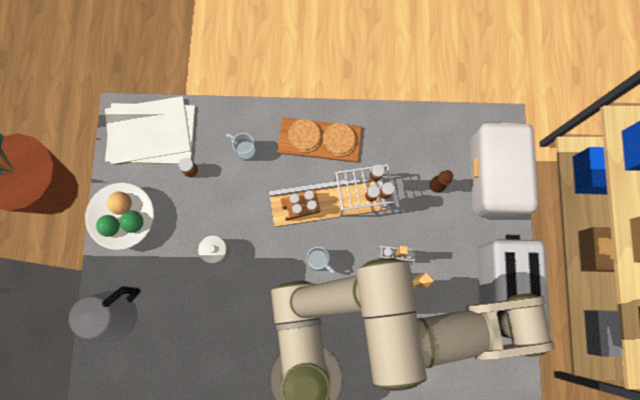

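The scene view shows the shelf with the track at (305,215), the caddy at (342,220), two wooden sticks near (275,105) and (275,140), and a purple one at (308,145). The top view shows the rack at (398,253), a stick at (403,251), another at (424,281), the caddy at (300,204) and the fence on the far side. Stick candidates (scene pixels): tall wooden (275,105), wooden in rack (275,140), purple (308,145). Next is a close crop of these.

Run:
```python
from h import *
a=cv2.imread("pics/scene0.png")[80:190,225:325]; b=cv2.imread("pics/top0.png")[155:300,260:450]
a=cv2.resize(a,None,fx=4,fy=4,interpolation=cv2.INTER_CUBIC)[:440]; b=cv2.resize(b,(395,301),interpolation=cv2.INTER_CUBIC)
o=np.zeros((440,795,3),np.uint8);o[:,:400]=a;o[:301,400:]=b;cv2.imwrite("pics/c1.png",o)
c=cam("top");P=cloud(c);I=c[0]["img"]
for n,u,v in [("stickT",403,250),("big",425,281),("rackL",388,254),("rackR",411,254),("cad",300,206),("board",325,205),("fence",300,189),("mug",317,257),("can",212,249),("mill",441,180)]:
    print(n,P[v-1:v+2,u-1:u+2].reshape(-1,3).round(3).tolist()[4],np.nanmax(P[v-6:v+7,u-6:u+7,2]).round(3))
c=cam("scene");P=cloud(c)
for n,u,v in [("s1",275,100),("s2",275,135),("s2b",281,150),("pur",308,130),("rack",285,160)]:
    print(n,P[v,u].round(3))
```

```text
stickT [0.397, -0.282, 0.177] 0.183
big [0.303, -0.333, 0.236] 0.242
rackL [0.393, -0.251, 0.084] 0.668
rackR [0.395, -0.324, 0.084] 0.182
cad [0.538, 0.032, 0.096] 0.101
board [0.56, -0.05, 0.012] 0.063
fence [0.607, 0.035, 0.036] 0.095
mug [0.386, -0.028, 0.0] 0.039
can [0.393, 0.303, 0.1] 0.108
mill [0.631, -0.416, 0.117] 0.152
s1 [ 0.317 -0.328  0.211]
s2 [ 0.409 -0.272  0.146]
s2b [ 0.313 -0.328  0.023]
pur [ 0.341 -0.194  0.149]
rack [ 0.413 -0.24   0.067]
```

View pics/c1.png

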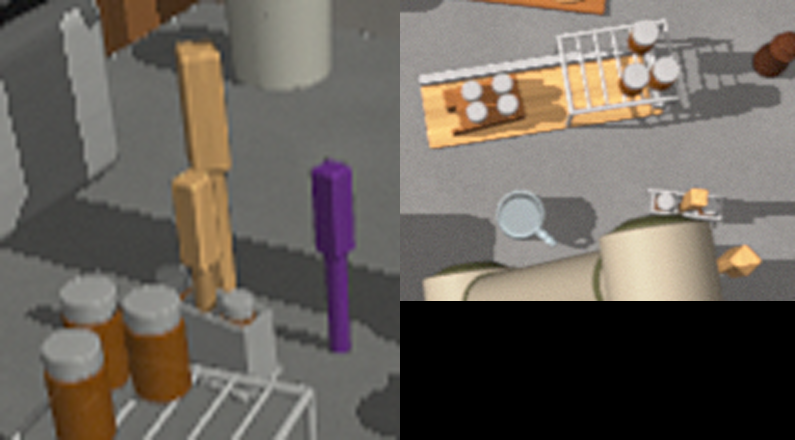

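The crop shows three: the tall wooden stick standing free on the table behind (200,100), the shorter wooden one standing in the rack's middle slot (197,220), and the purple one (333,210). I choose the short one in the rack.

```bash
cat > m.py <<'E'
from h import *
def rect(c,mask,z):
    n,l,s,_=cv2.connectedComponentsWithStats(mask.astype(np.uint8)); i=1+np.argmax(s[1:,4]); m=(l==i)
    v,u=np.nonzero(m); p=np.array([ray(c,a,b,z)[:2] for a,b in zip(u,v)],np.float32)
    r=cv2.minAreaRect(p); return r,cv2.boxPoints(r).round(4).tolist(),p
E
python3 - <<'E'
from m import *
c=cam("top");P=cloud(c);I=c[0]["img"];H=cv2.cvtColor(I,cv2.COLOR_RGB2HSV)
v,u=np.mgrid[:400,:640]; Z=P[...,2]
tr=(u>255)&(u<410)&(v>160)&(v<232)
wood=(H[...,1]>70)
sel=tr&(abs(Z-.012)<.006)&wood
# front edge: per-column lowest sel pixel; entry edge per-row leftmost
pe=[];
for x in range(280,335):
    y=np.nonzero(sel[:,x])[0]; pe.append(ray(c,x,y.max()+.5,.012)[:2])
pe=np.array(pe); 
L=cv2.fitLine(pe.astype(np.float32),cv2.DIST_HUBER,0,.01,.01).ravel(); print("front",L,np.degrees(np.arctan2(L[1],L[0])))
en=[]
for y in range(200,222):
    x=np.nonzero(sel[y])[0]; en.append(ray(c,x.min()-.5,y,.012)[:2])
E_=cv2.fitLine(np.array(en,np.float32),cv2.DIST_HUBER,0,.01,.01).ravel(); print("entry",E_)
f=tr&(abs(Z-.038)<.008)&(H[...,1]<60); fe=[];fo=[];zz=[]
for x in range(275,330):
    y=np.nonzero(f[:,x]&(v[:,x]<198))[0]
    if len(y): fe.append(ray(c,x,y.max()+.5,.038)[:2]);fo.append(ray(c,x,y.min()-.5,.038)[:2])
for q in(fe,fo):
    q=np.array(q,np.float32);print("fence",len(q),cv2.fitLine(q,cv2.DIST_HUBER,0,.01,.01).ravel(), "dist to front",np.median(abs((q-L[2:])@[-L[1],L[0]])))
x=np.nonzero(f.any(0))[0];print(x.min(),x.max())
print("caddy wood", rect(c,tr&(u<330)&(abs(Z-.057)<.008),.057)[:2])
R=(u>375)&(u<420)&(v>240)&(v<264)
print("stick top",rect(c,R&(Z>.155)&(Z<.19)&wood,.176)[:2])
print("rack",rect(c,R&(Z>.055)&(Z<.19),.071)[:2])
for n,z0,b in [("fence",0,(280,320,180,192))]:
    pass
# jars on caddy
j=tr&(u<330)&(abs(Z-.091)<.008); n,l,s,ct=cv2.connectedComponentsWithStats(j.astype(np.uint8));print("jars",[(s[i,4],ray(c,*ct[i],.091)[:2].round(4)) for i in range(1,n)])
print("Zmed",np.median(Z[sel]),np.median(Z[f]),np.median(Z[j]))
cs=cam("scene");Q=cloud(cs);HS=cv2.cvtColor(cs[0]["img"],cv2.COLOR_RGB2HSV);z=Q[...,2];x=Q[...,0];y=Q[...,1]
k=(abs(x-.4)<.05)&(abs(y+.28)<.06)&(z>.11)&(z<.2); q=Q[k];print("scene stick",len(q),np.percentile(q,[2,50,98],0).round(4))
top=k&(z>.17);print("top",Q[top].mean(0) if top.any() else 0)
E
```

```text
front [ 0.1712381  -0.9852297   0.50159216  0.01560673] -80.14018
entry [0.9867595  0.1621903  0.53737086 0.12907918]
fence 55 [ 0.18256663 -0.98319346  0.60239625  0.02793419] dist to front 0.10146842
fence 55 [ 0.1785052  -0.983939    0.6181124   0.02838404] dist to front 0.11694602
269 390
caddy wood (((0.5508722066879272, 0.033913176506757736), (0.07204088568687439, 0.11959808319807053), 15.761125564575195), [[0.5, 0.08169999718666077], [0.5324000120162964, -0.033399999141693115], [0.6018000245094299, -0.013899999670684338], [0.5692999958992004, 0.10119999945163727]])
stick top (((0.3969051241874695, -0.2803203761577606), (0.027017833665013313, 0.024414751678705215), 89.57866668701172), [[0.3846000134944916, -0.2937000095844269], [0.4090000092983246, -0.2939000129699707], [0.4092000126838684, -0.2669000029563904], [0.384799987077713, -0.26669999957084656]])
rack (((0.3994899392127991, -0.28164899349212646), (0.10885787755250931, 0.04477931931614876), 89.23564910888672), [[0.3763999938964844, -0.3357999920845032], [0.4212000072002411, -0.33640000224113464], [0.42260000109672546, -0.22750000655651093], [0.37779998779296875, -0.22689999639987946]])
jars [(np.int32(137), array([0.5603, 0.0014])), (np.int32(134), array([0.5471, 0.0485]))]
Zmed 0.011843457391726847 0.037665865692856744 0.0904789045776156
scene stick 226 [[ 0.3902 -0.2952  0.1109]
 [ 0.4088 -0.2764  0.1484]
 [ 0.4137 -0.2703  0.1785]]
top [ 0.40261546 -0.28071278  0.17608459]
```

>>> drive_tool:
  series:
    - [[0,0,-0.08],0,0.0854]
    - [[0,0,-0.08],0,0.0854]
    - [[0.271,-0.144,-0.08],21.5,0.0854]
    - [[0.271,-0.144,-0.08],21.5,0.0854]
    - [[0.271,-0.144,-0.08],21.5,0.0854]
    - [[0.271,-0.144,-0.08],21.5,0.0854]
    - [[0.271,-0.144,-0.08],21.5,0.0854]
    - [[0.271,-0.144,-0.08],21.5,0.0854]
    - [[0.271,-0.144,-0.08],21.5,0.0854]
    - [[0.271,-0.144,-0.08],21.5,0.0854]
    - [[0.271,-0.144,-0.08],21.5,0.0854]
    - [[0.271,-0.144,-0.08],21.5,0.0854]

```text
time_s: 1.5
position: [0.3981, -0.2826, 0.2847]
tool_rot: [[1.0, -0.009, -0.0], [-0.009, -1.0, -0.0], [-0.0, 0.0, -1.0]]
ft_force: [-0.3, -0.7, -0.1]
grip_width: 0.0856
gripper_force: 0.0
```

>>> drive_tool:
  series:
    - [[0,0,0.05],0,0.0854]
    - [[0,0,0.1],0,0.0854]
    - [[0,0,0.14],0,0.0854]
    - [[0,0,0.163],0,0.0854]
    - [[0,0,0.163],0,0.0854]
    - [[0,0,0.163],0,0.015]
    - [[0,0,0.163],0,0.015]
    - [[0,0,0.163],0,0.015]
    - [[0,0,0.163],0,0.015]
    - [[0,0,0.163],0,0.015]
    - [[0,0,0.163],0,0.015]
    - [[0,0,0.163],0,0.015]
  newtons: 40

```text
time_s: 2.7
position: [0.3992, -0.282, 0.1227]
tool_rot: [[1.0, -0.007, 0.001], [-0.007, -1.0, -0.002], [0.001, 0.002, -1.0]]
ft_force: [-1.1, -0.7, 6.0]
grip_width: 0.0236
gripper_force: 41.2
```

Run:
```python
from h import *
c=cam("scene"); cv2.imwrite("pics/c2.png",cv2.resize(c[0]["img"][60:220,210:370,::-1],None,fx=3.5,fy=3.5)[:600])
```

```text
(no output)
```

View pics/c2.png

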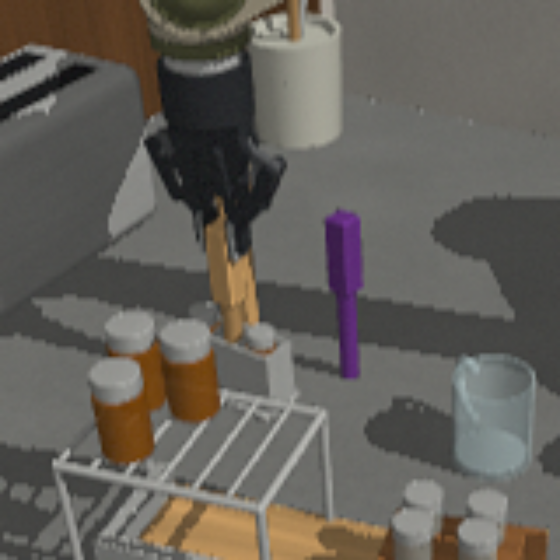

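The gripper holds the handle of the short stick at (225,245), still in the rack's middle slot, and the neighbours are clear. The moves can't tilt the tool, so I'll pivot the stick within the grip, using the slot rim as a fulcrum.

>>> drive_tool:
  series:
    - [[0,0,-0.025],0,0.015]
    - [[0,0,-0.047],0,0.015]
    - [[0,0,-0.047],0,0.015]
    - [[0.005,0,-0.047],0,0.015]
    - [[0.012,0,-0.0465],0,0.015]
    - [[0.019,0,-0.046],0,0.015]
    - [[0.026,0,-0.045],0,0.015]
    - [[0.033,0,-0.0435],0,0.015]
    - [[0.04,0,-0.0415],0,0.015]
    - [[0.0466,0,-0.039],0,0.015]
    - [[0.053,0,-0.0365],0,0.015]
    - [[0.059,0,-0.033],0,0.015]
    - [[0.065,0,-0.029],0,0.015]
    - [[0.07,0,-0.025],0,0.015]
    - [[0.075,0,-0.0205],0,0.015]
    - [[0.08,0,-0.0155],0,0.015]
    - [[0.08,0,-0.0155],0,0.015]
  newtons: 30

```text
time_s: 4.45
position: [0.4799, -0.2821, 0.137]
tool_rot: [[1.0, -0.007, 0.001], [-0.007, -1.0, -0.0], [0.001, 0.0, -1.0]]
ft_force: [-0.9, 0.3, 2.9]
grip_width: 0.0231
gripper_force: 42.0
```

Run:
```python
from h import *
c=cam("scene"); cv2.imwrite("pics/c3.png",cv2.resize(c[0]["img"][60:220,210:370,::-1],None,fx=3.5,fy=3.5)[:600])
```

```text
(no output)
```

View pics/c3.png

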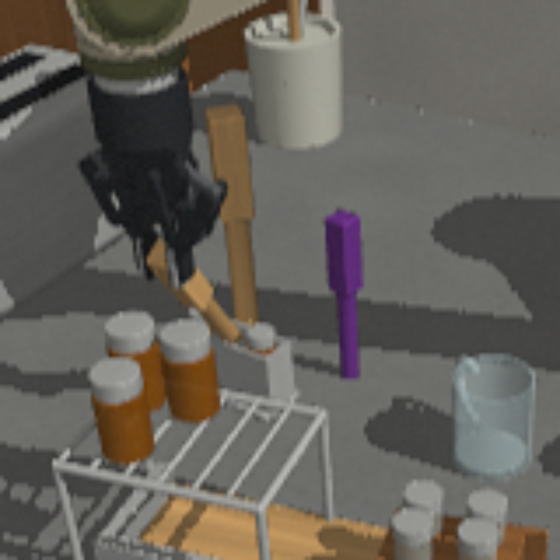

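The stick now leans about 40° in the grip (axis from (160,255) to (235,335)). I'll firm the grip, lift, and carry it to the open side of the caddy.

>>> drive_tool:
  series:
    - [[0,0,0],0,0.01]
    - [[0,0,0],0,0.01]
    - [[0,0,-0.05],0,0.01]
    - [[0,0,-0.1],0,0.01]
    - [[0,0,-0.15],0,0.01]
    - [[0,0,-0.19],0,0.01]
    - [[0,-0.03,-0.19],-8,0.01]
    - [[-0.001,-0.06,-0.19],-16,0.01]
    - [[-0.002,-0.09,-0.19],-24,0.01]
    - [[-0.003,-0.12,-0.19],-32,0.01]
    - [[-0.004,-0.15,-0.19],-40,0.01]
    - [[-0.005,-0.18,-0.19],-48,0.01]
    - [[-0.006,-0.21,-0.19],-56,0.01]
    - [[-0.007,-0.24,-0.19],-64,0.01]
    - [[-0.008,-0.27,-0.19],-72,0.01]
    - [[-0.009,-0.3,-0.19],-80,0.01]
    - [[-0.01,-0.33,-0.19],-88,0.01]
    - [[-0.01,-0.36,-0.19],-96,0.01]
    - [[-0.01,-0.385,-0.19],-100.6,0.01]
    - [[-0.01,-0.385,-0.19],-100.6,0.01]
  newtons: 110

```text
time_s: 6.5
position: [0.4713, 0.1053, 0.3269]
tool_rot: [[-0.181, 0.983, -0.001], [0.983, 0.181, 0.001], [0.001, -0.0, -1.0]]
ft_force: [-0.7, -0.0, -0.7]
grip_width: 0.0221
gripper_force: 108.7
```

```bash
python3 - <<'E'
from h import *
for n in("scene","top"):
    c=cam(n); cv2.imwrite(f"pics/{n}4.png",c[0]["img"][...,::-1])
    P=cloud(c); H=cv2.cvtColor(c[0]["img"],cv2.COLOR_RGB2HSV)
    s=env.observe(); t=np.array(s["position"])
    m=(abs(P[...,0]-t[0])<.06)&(P[...,1]<t[1]+.02)&(P[...,1]>t[1]-.14)&(P[...,2]>.2)&(P[...,2]<t[2]+.02)&(H[...,1]>60)
    q=P[m]; print(n,len(q))
    if len(q)>20:
        L=cv2.fitLine(q.astype(np.float32),cv2.DIST_HUBER,0,.01,.01).ravel(); print(L, "lean",np.degrees(np.arccos(abs(L[2]))),"az",np.degrees(np.arctan2(L[1],L[0])),"minz",np.percentile(q,1,0),np.percentile(q,99,0))
print(t,env.observe()["q"])
E
python3 -c "
import cv2,numpy as np
a=cv2.imread('pics/scene4.png')[40:290,170:490];b=cv2.imread('pics/top4.png')[140:290,230:430]
cv2.imwrite('pics/c4.png',np.hstack([cv2.resize(a,(480,375)),cv2.resize(b,(320,240)) if 0 else cv2.copyMakeBorder(cv2.resize(b,(320,240)),0,135,0,0,0)]))"
```

```text
scene 389
[-0.04561618  0.5367876   0.8424833   0.48822352  0.05884596  0.29828212] lean 32.596714 az 94.857315 minz [0.48085957 0.01882821 0.23846613] [0.49517871 0.09651158 0.34556079]
top 93
[-0.08837315  0.5128882   0.8538946   0.48050195  0.0318272   0.26997465] lean 31.362171 az 99.77634 minz [0.46958622 0.01392372 0.23902108] [0.49161465 0.05803289 0.31418566]
[0.47162708 0.10309219 0.32694754] [-1.75172054e+00  1.13483993e+01  6.94773220e+01 -7.97903685e-03
  9.92079514e+01 -1.19022227e+01]
```

View pics/c4.png

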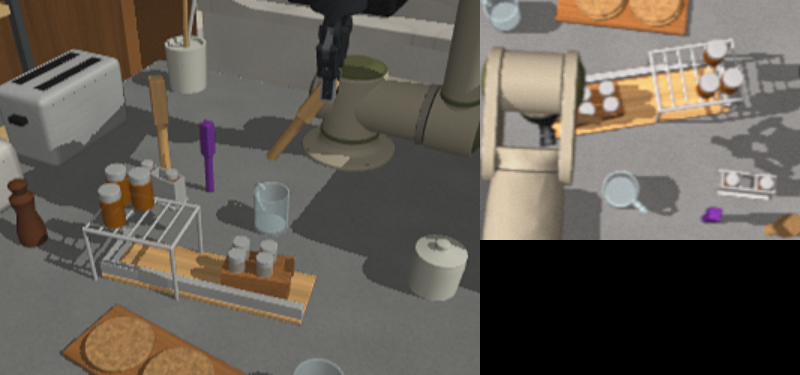

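The leaning stick hangs above the entry, foot towards the feed direction (foot near (272,155)). The caddy is unmoved at (258,268). Lowering and pressing sideways.

>>> drive_tool:
  series:
    - [[0,0,0.05],0,0.01]
    - [[0,0,0.1],0,0.01]
    - [[0,0,0.15],0,0.01]
    - [[0,0,0.19],0,0.01]
    - [[0,0,0.213],0,0.01]
    - [[0,0,0.213],0,0.01]
    - [[0,0.005,0.213],0,0.01]
    - [[0,0.01,0.213],0,0.01]
    - [[0,0.014,0.213],0,0.01]
    - [[0,0.018,0.213],0,0.01]
    - [[0,0.021,0.213],0,0.01]
    - [[0,0.024,0.213],0,0.01]
    - [[0,0.027,0.213],0,0.01]
    - [[0,0.029,0.213],0,0.01]
    - [[0,0.031,0.213],0,0.01]
    - [[0,0.032,0.213],0,0.01]
    - [[0,0.033,0.213],0,0.01]
    - [[0,0.034,0.213],0,0.01]

```text
time_s: 8.4
position: [0.5052, 0.1091, 0.1143]
tool_rot: [[-0.177, 0.984, -0.0], [0.984, 0.177, 0.0], [0.0, -0.0, -1.0]]
ft_force: [-3.8, 0.4, 1.0]
grip_width: 0.0222
gripper_force: 109.0
```

>>> drive_tool:
  series:
    - [[0,0.001,0],0,0.01]
    - [[0,0.002,0],0,0.01]
    - [[0,0.003,0],0,0.01]
    - [[0,0.003,0],0,0.01]

```text
time_s: 8.8
position: [0.5084, 0.1096, 0.1143]
tool_rot: [[-0.177, 0.984, 0.0], [0.984, 0.177, -0.0], [-0.0, 0.0, -1.0]]
ft_force: [-3.3, 0.3, 0.2]
grip_width: 0.0225
gripper_force: 108.9
```

```bash
cat > t.py <<'E'
from m import *
O=np.array([.5789,-.0666]);A=np.radians(-79.8);X=np.array([np.cos(A),np.sin(A)]);Y=np.array([-X[1],X[0]])
def T(p): d=np.array(p)[:2]-O; return (np.array([d@X,d@Y])*1000).round(1)
def caddy():
    c=cam("scene");P=cloud(c);d=P[...,:2]-O;x=d@X;y=d@Y;z=P[...,2]
    m=(z>.084)&(z<.097)&(abs(y)<.06)&(x>-.2)&(x<.2)
    c2=cam("top");P2=cloud(c2);d=P2[...,:2]-O;x2=d@X;y2=d@Y
    m2=(abs(P2[...,2]-.091)<.006)&(abs(y2)<.05)&(x2>-.2)&(x2<.2)
    for n,cc,mm in(("scene",c,m),("top",c2,m2)):
        k,l,s,ct=cv2.connectedComponentsWithStats(mm.astype(np.uint8)); print(n,[(int(s[i,4]),T(ray(cc,*ct[i],.091)).tolist()) for i in range(1,k) if s[i,4]>8])
if __name__=="__main__": s=env.observe();print(s["time_s"],T(s["position"]),s["ft_force"]);caddy()
E
python3 t.py
```

```text
8.8 [-185.9  -38.2] [-3.27078955  0.33118505  0.15871529]
scene [(12, [25.4, -52.1]), (187, [-67.7, 9.8]), (31, [-138.3, -31.6]), (192, [-116.2, 8.6])]
top [(121, [-67.6, 3.7]), (20, [-108.4, 18.4]), (47, [-113.5, -14.8])]
```

>>> drive_tool:
  series:
    - [[0,0.0005,0],0,0.01]
    - [[0,0.001,0],0,0.01]
    - [[0,0.0015,0],0,0.01]
    - [[0,0.0015,0],0,0.01]

```text
time_s: 9.3
position: [0.5097, 0.1099, 0.1143]
tool_rot: [[-0.177, 0.984, 0.0], [0.984, 0.177, -0.0], [-0.0, 0.0, -1.0]]
ft_force: [-4.0, 0.2, -0.4]
grip_width: 0.0225
gripper_force: 108.9
```

>>> drive_tool:
  series:
    - [[0,0.0005,0],0,0.01]
    - [[0,0.001,0],0,0.01]
    - [[0,0.0015,0],0,0.01]
    - [[0,0.0015,0],0,0.01]

```text
time_s: 9.7
position: [0.511, 0.1102, 0.1143]
tool_rot: [[-0.177, 0.984, -0.0], [0.984, 0.177, 0.0], [0.0, -0.0, -1.0]]
ft_force: [-3.6, 0.5, 1.0]
grip_width: 0.0223
gripper_force: 108.9
```

```bash
python3 t.py
```

```text
9.7 [-186.   -35.5] [-3.60691326  0.52853492  0.96168863]
scene [(10, [24.5, -52.0]), (188, [-66.9, 11.3]), (26, [-137.5, -28.8]), (195, [-115.9, 11.2])]
top [(61, [-67.3, 22.6]), (25, [-108.9, 21.6]), (63, [-66.6, -11.2]), (49, [-113.5, -12.8])]
```

>>> drive_tool:
  series:
    - [[0,0.0005,0],0,0.01]
    - [[0,0.001,0],0,0.01]
    - [[0,0.0015,0],0,0.01]
    - [[0,0.0015,0],0,0.01]

```text
time_s: 10.2
position: [0.5117, 0.1104, 0.1142]
tool_rot: [[-0.176, 0.984, -0.002], [0.984, 0.176, -0.0], [0.0, -0.002, -1.0]]
ft_force: [-6.2, -0.1, 2.3]
grip_width: 0.0218
gripper_force: 109.2
```

>>> drive_tool:
  series:
    - [[0,0.0005,0],0,0.01]
    - [[0,0.001,0],0,0.01]
    - [[0,0.0015,0],0,0.01]
    - [[0,0.0015,0],0,0.01]

```text
time_s: 10.6
position: [0.5123, 0.1107, 0.1141]
tool_rot: [[-0.176, 0.984, -0.004], [0.984, 0.176, -0.0], [0.001, -0.004, -1.0]]
ft_force: [-9.1, -0.6, 3.6]
grip_width: 0.022
gripper_force: 109.5
```

```bash
python3 t.py
```

```text
10.6 [-186.3  -34.2] [-9.06445714 -0.59687373  3.63190993]
scene [(12, [25.2, -52.1]), (186, [-66.7, 11.2]), (29, [-138.9, -29.0]), (192, [-115.6, 10.8])]
top [(59, [-66.9, 22.6]), (28, [-109.5, 22.1]), (64, [-67.0, -10.7]), (51, [-114.0, -12.4])]
```

The caddy is flush: the force climbs and its jars run parallel to the fence. Backing off and moving behind the pocket.

>>> drive_tool:
  series:
    - [[0,-0.004,0],0,0.01]
    - [[0,-0.012,0],0,0.01]
    - [[0,-0.02,0],0,0.01]
    - [[0.04,-0.02,0],0,0.01]
    - [[0.077,-0.02,0],0,0.01]
    - [[0.077,0,0],0,0.01]
    - [[0.077,0.02,0.003],0,0.01]
    - [[0.077,0.029,0.003],0,0.01]
    - [[0.077,0.029,0.003],0,0.01]
    - [[0.077,0.029,0.003],0,0.01]

```text
time_s: 11.7
position: [0.5284, 0.1913, 0.1113]
tool_rot: [[-0.176, 0.984, -0.0], [0.984, 0.176, -0.0], [0.0, -0.0, -1.0]]
ft_force: [0.5, 1.6, -1.1]
grip_width: 0.0223
gripper_force: 108.8
```

```bash
python3 t.py
python3 - <<'E'
from t import *
c=cam("scene");P=cloud(c);H=cv2.cvtColor(c[0]["img"],cv2.COLOR_RGB2HSV);d=P[...,:2]-O;x=d@X;y=d@Y;z=P[...,2]
m=(x>-.27)&(x<-.163)&(abs(y)<.03)&(z>.017)&(z<.1)
q=np.stack([x[m],y[m],z[m]],1);print(len(q),np.percentile(q,[1,50,99],0).round(4).tolist())
sh=q[q[:,2]<.085]
for lo in np.arange(.02,.1,.01):
    k=q[(q[:,2]>=lo)&(q[:,2]<lo+.01)]
    if len(k): print(lo.round(2),len(k),(k.min(0)*1000).round(1),(k.max(0)*1000).round(1),(k.mean(0)*1000).round(1))
c2=cam("top")
a=c[0]["img"][170:260,300:420,::-1];b=c2[0]["img"][160:240,250:340,::-1]
cv2.imwrite("pics/c5.png",np.hstack([cv2.resize(a,(480,360),interpolation=2),cv2.resize(b,(320,360),interpolation=2)]))
E
```

```text
11.7 [-262.8   -4. ] [ 0.528645    1.63635038 -1.08073256]
scene [(11, [25.7, -52.9]), (186, [-66.8, 11.2]), (193, [-115.6, 11.5])]
top [(62, [-67.3, 22.3]), (124, [-115.9, 4.6]), (57, [-67.1, -11.0])]
188 [[-0.2285, -0.0057, 0.0242], [-0.2001, 0.0025, 0.0637], [-0.1724, 0.0074, 0.0992]]
0.02 14 [-186.5   -3.1   21.9] [-169.5    6.6   29.9] [-177.7    2.    26.6]
0.03 22 [-193.2   -3.7   30.1] [-173.9    4.8   39.5] [-181.9    1.7   34.8]
0.04 24 [-198.3   -4.8   40.2] [-179.3    5.5   49.6] [-188.2    1.7   45.2]
0.05 23 [-205.5   -7.5   50. ] [-183.5    6.1   60. ] [-193.5    1.4   55. ]
0.06 25 [-212.    -3.9   60.6] [-188.7    6.8   69.7] [-200.1    2.3   64.8]
0.07 26 [-219.    -3.6   70. ] [-197.9    7.7   79.5] [-207.3    2.4   75. ]
0.08 26 [-223.4   -4.2   80.6] [-202.4    5.5   89.9] [-212.3    1.9   85.4]
0.09 28 [-235.9   -7.4   90. ] [-208.     7.5   99.6] [-218.6    1.9   95.3]
```

View pics/c5.png

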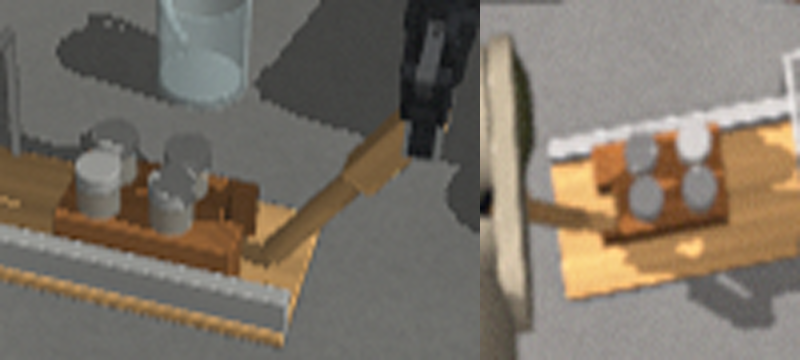

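The view shows the caddy flush with the fence, and the stick's foot at (265,250) just behind the pocket's opening. Entering the pocket, then bearing lightly on its fence-side tine.

>>> drive_tool:
  series:
    - [[-0.006,0,0],0,0.01]
    - [[-0.012,0,0],0,0.01]
    - [[-0.018,0,0],0,0.01]
    - [[-0.018,0.002,0],0,0.01]
    - [[-0.018,0.004,0],0,0.01]
    - [[-0.018,0.005,0],0,0.01]
    - [[-0.018,0.006,0],0,0.01]
    - [[-0.018,0.006,0],0,0.01]

```text
time_s: 12.7
position: [0.5381, 0.1751, 0.1113]
tool_rot: [[-0.177, 0.984, -0.0], [0.984, 0.177, 0.0], [0.0, -0.0, -1.0]]
ft_force: [-0.2, 0.1, -0.0]
grip_width: 0.0221
gripper_force: 108.8
```

>>> drive_tool:
  series:
    - [[0,0.001,0],0,0.01]
    - [[0,0.002,0],0,0.01]
    - [[0,0.003,0],0,0.01]
    - [[0,0.003,0],0,0.01]

```text
time_s: 13.1
position: [0.5405, 0.1755, 0.1112]
tool_rot: [[-0.176, 0.984, -0.002], [0.984, 0.176, -0.0], [0.0, -0.002, -1.0]]
ft_force: [-3.1, -0.0, 1.7]
grip_width: 0.0222
gripper_force: 109.0
```

>>> drive_tool:
  series:
    - [[0,0.001,0],0,0.01]
    - [[0,0.002,0],0,0.01]
    - [[0,0.0025,0],0,0.01]
    - [[0,0.0025,0],0,0.01]

```text
time_s: 13.5
position: [0.5418, 0.176, 0.111]
tool_rot: [[-0.176, 0.984, -0.004], [0.984, 0.176, -0.0], [0.001, -0.004, -1.0]]
ft_force: [-8.3, 0.6, 3.8]
grip_width: 0.0221
gripper_force: 109.3
```

>>> drive_tool:
  series:
    - [[-0.004,0,0],0,0.01]
    - [[-0.008,0,0],0,0.01]
    - [[-0.012,0,0],0,0.01]
    - [[-0.017,0,0],0,0.01]
    - [[-0.022,0,0],0,0.01]
    - [[-0.027,0,0],0,0.01]
    - [[-0.032,0,0],0,0.01]
    - [[-0.037,0,0],0,0.01]
    - [[-0.042,0,0],0,0.01]
    - [[-0.047,0,0],0,0.01]
    - [[-0.052,0,0],0,0.01]
    - [[-0.057,0,0],0,0.01]
    - [[-0.06,0,0],0,0.01]

```text
time_s: 14.8
position: [0.5527, 0.1177, 0.1107]
tool_rot: [[-0.176, 0.984, -0.004], [0.984, 0.176, 0.002], [0.003, -0.003, -1.0]]
ft_force: [-4.1, 4.1, -1.0]
grip_width: 0.0222
gripper_force: 109.4
```

```bash
python3 t.py
```

```text
14.8 [-186.1    6.9] [-4.14004802  4.14026142 -0.98107033]
scene [(10, [26.0, -53.5]), (181, [-20.3, 11.7]), (182, [-68.7, 11.5]), (25, [-143.5, 12.6])]
top [(59, [-19.7, 23.2]), (62, [-67.7, 22.3]), (61, [-19.4, -11.2]), (61, [-68.0, -11.4])]
```

>>> drive_tool:
  series:
    - [[-0.003,0.001,0],0,0.01]
    - [[-0.008,0.001,0],0,0.01]
    - [[-0.013,0.001,0],0,0.01]
    - [[-0.018,0.001,0],0,0.01]
    - [[-0.023,0.001,0],0,0.01]
    - [[-0.028,0.001,0],0,0.01]
    - [[-0.033,0.001,0],0,0.01]
    - [[-0.038,0.001,0],0,0.01]
    - [[-0.043,0.001,0],0,0.01]
    - [[-0.048,0.001,0],0,0.01]
    - [[-0.053,0.001,0],0,0.01]
    - [[-0.058,0.001,0],0,0.01]
    - [[-0.063,0.001,0],0,0.01]
    - [[-0.068,0.001,0],0,0.01]
    - [[-0.072,0.001,0],0,0.01]
    - [[-0.075,0.001,0],0,0.01]

```text
time_s: 16.5
position: [0.5685, 0.0443, 0.1196]
tool_rot: [[-0.177, 0.984, 0.006], [0.984, 0.177, 0.001], [-0.0, 0.007, -1.0]]
ft_force: [-23.0, 8.8, 65.0]
grip_width: 0.0224
gripper_force: 150.0
```

```bash
python3 t.py
```

```text
16.5 [-111.     9.4] [-23.04702841   8.8275414   64.96006596]
scene [(12, [25.2, -52.1]), (178, [-18.4, 11.1]), (197, [-66.9, 11.4]), (22, [-111.5, 13.6])]
top [(121, [-18.8, 5.5]), (11, [-57.6, -12.3])]
```

The stick pivoted upright in the grip, so it slipped under the push. The caddy stayed put on the fence. I'll unload and lift out, then regrip lower on the stick for a shorter lever arm.

>>> drive_tool:
  series:
    - [[0.001,-0.001,-0.005],0,0.01]
    - [[0.002,-0.002,-0.01],0,0.01]
    - [[0.005,-0.004,-0.014],0,0.01]
    - [[0.01,-0.004,-0.016],0,0.01]
    - [[0.012,-0.006,-0.02],0,0.01]
    - [[0.012,-0.006,-0.05],0,0.01]
    - [[0.012,-0.006,-0.1],0,0.01]
    - [[0.012,-0.006,-0.15],0,0.01]
    - [[0.012,-0.006,-0.19],0,0.01]
    - [[0.012,-0.006,-0.19],0,0.01]
    - [[0.012,-0.006,-0.19],0,0.01]

```text
time_s: 17.7
position: [0.5603, 0.0539, 0.3012]
tool_rot: [[-0.177, 0.984, 0.001], [0.984, 0.177, -0.0], [-0.0, 0.001, -1.0]]
ft_force: [-0.5, 0.3, -1.8]
grip_width: 0.0221
gripper_force: 140.5
```

```bash
cat > st.py <<'E'
from t import *
def stick(R=.16):
    s=env.observe();t=np.array(s["position"]);Rt=np.array(s["tool_rot"])
    for n in("scene","top"):
        c=cam(n);P=cloud(c);H=cv2.cvtColor(c[0]["img"],cv2.COLOR_RGB2HSV)
        q=(P-t)@Rt  # tool coords
        m=(abs(q[...,1])<.035)&(abs(q[...,0])<.13)&(q[...,2]>.003)&(q[...,2]<.15)&(H[...,1]>75)&(H[...,0]<25)
        k,l,st_,_=cv2.connectedComponentsWithStats(m.astype(np.uint8))
        if k<2: continue
        i=1+np.argmax(st_[1:,4]);p=q[l==i]*1000;print(n,len(p),"world low",P[l==i][np.argmax(p[:,2])].round(3))
        for a in np.arange(0,150,15):
            r=p[(p[:,2]>=a)&(p[:,2]<a+15)]
            if len(r)>4: print(a,len(r),"x",np.percentile(r[:,0],[3,50,97]).round(1),"y",np.percentile(r[:,1],[3,50,97]).round(1),"z",r[:,2].max().round(1))
if __name__=="__main__": s=env.observe();print(s["time_s"],s["position"],T(s["position"]));stick()
E
python3 t.py; python3 st.py
```

```text
17.7 [-121.9    3.1] [-0.5427832   0.32319171 -1.82236009]
scene [(10, [26.2, -53.4]), (180, [-18.5, 10.1]), (190, [-67.3, 10.5])]
top [(126, [-19.3, 4.5]), (25, [-61.0, 20.4]), (52, [-66.0, -12.3])]
17.8 [0.55983978 0.05398537 0.29955355] [-122.1    2.6]
scene 270 world low [0.562 0.043 0.193]
0 37 x [-10.5  -1.   10.4] y [-5.8  9.1 11.2] z 14.5
15 41 x [-10.   -1.1   5.9] y [-0.8  5.1  7.8] z 29.4
30 40 x [-9.3 -1.5  4.9] y [-2.1  3.9  6.6] z 44.2
45 40 x [-12.   -2.    3.7] y [-2.6  3.2  5.8] z 58.9
60 39 x [-11.9  -4.2   2.4] y [-2.1  2.7  6.3] z 74.4
75 35 x [-14.1  -4.3   1.4] y [-4.4  2.4  5.3] z 89.7
90 37 x [-13.9  -5.7   0.3] y [-1.2  2.   5.3] z 104.6
top 1 world low [0.556 0.037 0.196]
```

```bash
python3 t.py; python3 t.py
python3 - <<'E'
from t import *
c=cam("scene");P=cloud(c);d=P[...,:2]-O;x=d@X;y=d@Y;z=P[...,2]
m=(z>.05)&(z<.062)&(abs(y)<.06)&(x>-.2)&(x<.02)
q=np.stack([x[m],y[m]],1)*1000
for a in range(-110,10,15):
    r=q[(q[:,0]>=a)&(q[:,0]<a+15),1]
    if len(r)>5: print(a,len(r),np.percentile(r,[2,50,95]).round(1))
E
```

```text
17.9 [-122.     2.7] [-0.45880714  0.21020341 -0.58604926]
scene [(13, [25.4, -52.7]), (185, [-18.8, 10.4]), (189, [-67.2, 10.7])]
top [(116, [-18.8, 4.2]), (81, [-64.3, -1.2])]
18.0 [-122.     2.9] [ 0.45261758  0.13298652 -0.60053298]
scene [(12, [25.2, -52.1]), (184, [-18.5, 10.4]), (190, [-67.3, 10.9])]
top [(62, [-19.2, 21.6]), (25, [-60.8, 20.7]), (59, [-19.4, -12.0]), (48, [-66.2, -11.8])]
-110 87 [-25.3  24.4  42.5]
-95 120 [-27.3  11.1  42.6]
-80 47 [-24.   37.9  42.6]
-65 26 [31.8 39.2 42.5]
-50 72 [-24.5  27.8  42.3]
-35 67 [-24.4  25.2  41.6]
-20 24 [33.4 40.2 42. ]
-5 40 [11.6 33.1 42.1]
```

The caddy came roughly 1 mm off the fence while I was unloading. I'll press it flat again now with the near-upright stick, before feeding any further.

>>> drive_tool:
  series:
    - [[-0.03,-0.035,0],0,0.01]
    - [[-0.066,-0.065,0],0,0.01]
    - [[-0.066,-0.065,0],0,0.01]
    - [[-0.066,-0.065,0.05],0,0.01]
    - [[-0.066,-0.065,0.1],0,0.01]
    - [[-0.066,-0.065,0.14],0,0.01]
    - [[-0.066,-0.065,0.154],0,0.01]
    - [[-0.066,-0.065,0.154],0,0.01]
    - [[-0.066,-0.058,0.154],0,0.01]
    - [[-0.066,-0.052,0.154],0,0.01]
    - [[-0.066,-0.047,0.154],0,0.01]
    - [[-0.066,-0.043,0.154],0,0.01]
    - [[-0.066,-0.041,0.154],0,0.01]
    - [[-0.066,-0.041,0.154],0,0.01]
  newtons: 110

```text
time_s: 19.55
position: [0.5318, -0.0182, 0.1474]
tool_rot: [[-0.177, 0.984, 0.0], [0.984, 0.177, -0.0], [-0.0, 0.0, -1.0]]
ft_force: [-0.3, 0.0, -1.1]
grip_width: 0.0224
gripper_force: 140.4
```

>>> drive_tool:
  series:
    - [[0,0.001,0],0,0.01]
    - [[0,0.002,0],0,0.01]
    - [[0,0.002,0],0,0.01]

```text
time_s: 19.85
position: [0.5336, -0.0179, 0.1474]
tool_rot: [[-0.177, 0.984, 0.0], [0.984, 0.177, -0.0], [-0.0, 0.0, -1.0]]
ft_force: [0.3, -0.2, -1.5]
grip_width: 0.0226
gripper_force: 140.4
```

>>> drive_tool:
  series:
    - [[0,0.001,0],0,0.01]
    - [[0,0.002,0],0,0.01]
    - [[0,0.002,0],0,0.01]

```text
time_s: 20.15
position: [0.5356, -0.0175, 0.1473]
tool_rot: [[-0.177, 0.984, 0.0], [0.984, 0.177, 0.0], [-0.0, 0.0, -1.0]]
ft_force: [0.6, -0.4, -0.1]
grip_width: 0.0223
gripper_force: 140.4
```

>>> drive_tool:
  series:
    - [[0,0.001,0],0,0.01]
    - [[0,0.002,0],0,0.01]
    - [[0,0.003,0],0,0.01]
    - [[0,0.003,0],0,0.01]

```text
time_s: 20.55
position: [0.5378, -0.0171, 0.1472]
tool_rot: [[-0.177, 0.984, -0.002], [0.984, 0.177, -0.0], [0.0, -0.002, -1.0]]
ft_force: [-5.0, -0.4, 2.3]
grip_width: 0.0221
gripper_force: 140.4
```

>>> drive_tool:
  series:
    - [[0,0.001,0],0,0.01]
    - [[0,0.0015,0],0,0.01]
    - [[0,0.0015,0],0,0.01]

```text
time_s: 20.85
position: [0.5385, -0.0169, 0.1472]
tool_rot: [[-0.177, 0.984, -0.004], [0.984, 0.177, -0.001], [0.0, -0.004, -1.0]]
ft_force: [-7.4, -2.2, 4.0]
grip_width: 0.0223
gripper_force: 140.8
```

```bash
python3 t.py
```

```text
20.85 [-56.  -30.9] [-7.38830986 -2.22927972  4.00492669]
scene [(12, [25.2, -52.1]), (179, [-18.5, 10.3]), (215, [-65.5, 6.7])]
top []
```

>>> drive_tool:
  series:
    - [[0,-0.004,0],0,0.01]
    - [[0,-0.012,0],0,0.01]
    - [[0,-0.02,-0.03],0,0.01]
    - [[0,-0.02,-0.08],0,0.01]
    - [[0,-0.02,-0.13],0,0.01]
    - [[0,-0.03,-0.175],0,0.01]
    - [[-0.02,-0.042,-0.175],8,0.01]
    - [[-0.04,-0.055,-0.175],16,0.01]
    - [[-0.06,-0.068,-0.175],24,0.01]
    - [[-0.08,-0.08,-0.175],32,0.01]
    - [[-0.1,-0.093,-0.175],40,0.01]
    - [[-0.12,-0.105,-0.175],48,0.01]
    - [[-0.14,-0.118,-0.175],56,0.01]
    - [[-0.16,-0.13,-0.175],64,0.01]
    - [[-0.18,-0.143,-0.175],72,0.01]
    - [[-0.2,-0.155,-0.175],80,0.01]
    - [[-0.22,-0.168,-0.175],88,0.01]
    - [[-0.236,-0.178,-0.175],96,0.01]
    - [[-0.236,-0.178,-0.175],100,0.01]
    - [[-0.236,-0.178,-0.175],100,0.01]

```text
time_s: 22.95
position: [0.4062, -0.2809, 0.3222]
tool_rot: [[1.0, 0.002, 0.001], [0.002, -1.0, -0.0], [0.001, 0.0, -1.0]]
ft_force: [0.2, -0.1, -1.5]
grip_width: 0.022
gripper_force: 140.3
```

```bash
python3 t.py; python3 st.py
python3 - <<'E'
from t import *
c=cam("scene");P=cloud(c);z=P[...,2]
# rack rim top points
m=(abs(P[...,0]-.4)<.045)&(abs(P[...,1]+.28)<.075)&(z>.058)&(z<.072)
q=P[m];print(len(q),np.percentile(q,[2,50,98],0).round(4).tolist())
c2=cam("top");P2=cloud(c2);z=P2[...,2];m=(abs(P2[...,0]-.4)<.045)&(abs(P2[...,1]+.28)<.075)&(z>.055)&(z<.095);q=P2[m];print(len(q),np.percentile(q,[2,50,98],0).round(4).tolist() if len(q) else 0)
E
```

```text
22.95 [ 180.3 -207.9] [ 0.18744651 -0.12645833 -1.50597237]
scene [(11, [25.5, -53.0]), (181, [-18.5, 10.6]), (193, [-67.4, 10.9])]
top [(62, [-18.5, 21.5]), (59, [-67.7, 21.6]), (61, [-18.3, -11.9]), (55, [-67.1, -12.1])]
23.05 [ 0.40647688 -0.28028375  0.32240614] [ 179.8 -207.5]
scene 213 world low [ 0.403 -0.271  0.217]
0 33 x [-12.    7.3  11.5] y [-13.9 -10.1   6.8] z 14.6
15 34 x [-5.8  2.2  6.8] y [-11.   -7.4   2.7] z 30.0
30 32 x [-7.   1.9  6.3] y [-11.8  -8.1   0.7] z 45.0
45 27 x [-8.7  1.7  4.6] y [-11.4  -8.   -1.1] z 59.7
60 30 x [-9.7 -0.1  2.9] y [-13.2  -9.    0.8] z 74.8
75 29 x [-9.6 -1.4  3.1] y [-14.4  -8.9  -1.1] z 89.5
90 27 x [-10.1  -1.    2.3] y [-15.1 -10.5  -2.3] z 104.5
top 23 world low [ 0.403 -0.268  0.253]
30 8 x [-13.3  -9.9  -2. ] y [-12.6 -10.6  -2.1] z 43.0
45 8 x [-13.8 -11.3  -3.2] y [-12.6 -11.1  -4.8] z 58.7
149 [[0.3811, -0.3096, 0.0586], [0.4082, -0.2626, 0.0649], [0.4226, -0.2287, 0.0711]]
47 [[0.387, -0.3379, 0.0591], [0.4022, -0.3257, 0.0737], [0.4126, -0.3129, 0.085]]
```

>>> drive_tool:
  series:
    - [[0,0.008,0],0,0.01]
    - [[0,0.008,0.04],0,0.01]
    - [[0,0.008,0.08],0,0.01]
    - [[0,0.008,0.11],0,0.01]
    - [[0,0.008,0.13],0,0.01]
    - [[0,0.008,0.137],0,0.01]
    - [[0,0.008,0.143],0,0.01]
    - [[0,0.008,0.149],0,0.01]
    - [[0,0.008,0.155],0,0.01]

```text
time_s: 24.15
position: [0.4068, -0.2889, 0.1677]
tool_rot: [[1.0, 0.003, 0.001], [0.003, -1.0, -0.001], [0.001, 0.001, -1.0]]
ft_force: [-0.5, -0.2, -1.5]
grip_width: 0.0221
gripper_force: 140.4
```

Run:
```python
from h import *
c=cam("scene"); cv2.imwrite("pics/c6.png",cv2.resize(c[0]["img"][90:190,230:330,::-1],None,fx=5,fy=5))
```

```text
(no output)
```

View pics/c6.png

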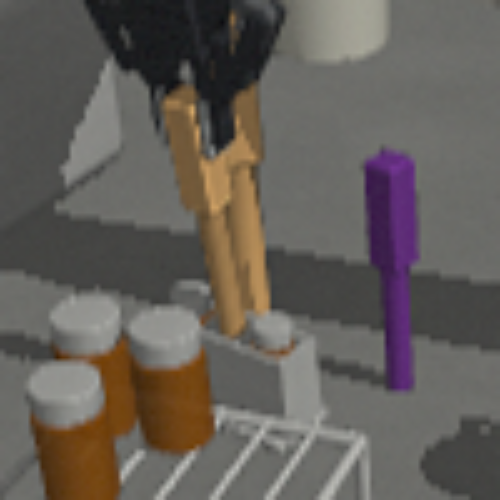

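The foot is inside the middle slot (at (232,330)) with no force. Next: seat it, release, regrip lower at about 113 mm and tilt again.

>>> drive_tool:
  series:
    - [[-0.001,-0.001,0.008],0,0.01]
    - [[-0.003,-0.003,0.018],0,0.01]
    - [[-0.005,-0.005,0.028],0,0.01]
    - [[-0.007,-0.0075,0.038],0,0.01]
    - [[-0.007,-0.0075,0.042],0,0.01]
    - [[-0.007,-0.0075,0.042],0,0.03]
    - [[-0.007,-0.0075,0.042],0,0.06]
    - [[-0.007,-0.0075,0.042],0,0.06]
    - [[-0.007,-0.0075,0.042],0,0.06]
    - [[-0.007,-0.0075,0.055],0,0.06]
    - [[-0.007,-0.0075,0.068],0,0.06]
    - [[-0.007,-0.0075,0.068],0,0.01]
    - [[-0.007,-0.0075,0.068],0,0.01]
    - [[-0.007,-0.0075,0.068],0,0.01]
    - [[-0.007,-0.0075,0.068],0,0.01]
    - [[-0.007,-0.0075,0.068],0,0.01]
  newtons: 25

```text
time_s: 25.8
position: [0.3996, -0.2812, 0.0997]
tool_rot: [[1.0, 0.003, 0.001], [0.003, -1.0, -0.001], [0.001, 0.001, -1.0]]
ft_force: [0.3, 0.2, -0.1]
grip_width: 0.0236
gripper_force: 31.7
```

Run:
```python
from h import *
c=cam("scene"); cv2.imwrite("pics/c7.png",cv2.resize(c[0]["img"][90:190,230:330,::-1],None,fx=5,fy=5))
P=cloud(c);H=cv2.cvtColor(c[0]["img"],cv2.COLOR_RGB2HSV)
m=(abs(P[...,0]-.4)<.05)&(abs(P[...,1]+.28)<.03)&(P[...,2]>.08)&(P[...,2]<.2)&(H[...,1]>75)&(H[...,0]<25)
q=P[m]
for a in np.arange(.08,.19,.01):
    r=q[(q[:,2]>=a)&(q[:,2]<a+.01)]
    if len(r)>3: print(a.round(2),len(r),r.min(0).round(3),r.max(0).round(3))
```

```text
0.08 13 [ 0.391 -0.284  0.08 ] [ 0.406 -0.27   0.087]
0.09 18 [ 0.393 -0.288  0.09 ] [ 0.405 -0.272  0.1  ]
0.1 18 [ 0.383 -0.289  0.101] [ 0.407 -0.268  0.11 ]
0.11 26 [ 0.384 -0.29   0.11 ] [ 0.408 -0.268  0.12 ]
0.12 17 [ 0.4   -0.292  0.12 ] [ 0.407 -0.27   0.13 ]
0.13 16 [ 0.404 -0.294  0.131] [ 0.408 -0.274  0.14 ]
0.14 17 [ 0.402 -0.296  0.141] [ 0.407 -0.273  0.15 ]
0.15 15 [ 0.401 -0.294  0.151] [ 0.41  -0.272  0.16 ]
0.16 15 [ 0.403 -0.295  0.161] [ 0.409 -0.272  0.17 ]
0.17 21 [ 0.392 -0.295  0.17 ] [ 0.414 -0.265  0.179]
```

View pics/c7.png

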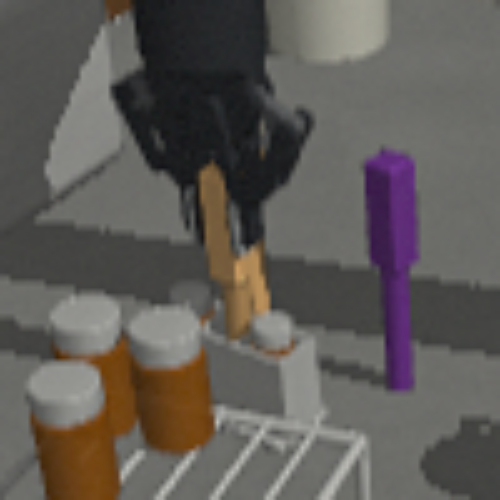

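The stick stands on the slot floor and is gripped at (225,250), but the handle top is too close to the palm for pivoting. I'll regrip 10 mm higher.

>>> drive_tool:
  series:
    - [[0,0,0],0,0.04]
    - [[0,0,0],0,0.05]
    - [[0,0,-0.005],0,0.05]
    - [[0,0,-0.01],0,0.05]
    - [[0,0,-0.01],0,0.05]
    - [[0,0,-0.01],0,0.01]
    - [[0,0,-0.01],0,0.01]
    - [[0,0,-0.01],0,0.01]
    - [[0,0,-0.01],0,0.01]
    - [[0,0,-0.01],0,0.01]
  newtons: 25

```text
time_s: 26.85
position: [0.3994, -0.2811, 0.1094]
tool_rot: [[1.0, 0.003, -0.0], [0.003, -1.0, -0.0], [-0.0, 0.0, -1.0]]
ft_force: [-0.1, -0.2, 1.8]
grip_width: 0.0236
gripper_force: 27.8
```

>>> drive_tool:
  series:
    - [[0,0,-0.025],0,0.01]
    - [[0,0,-0.049],0,0.01]
    - [[0,0,-0.049],0,0.01]
    - [[0.005,0,-0.049],0,0.01]
    - [[0.012,0,-0.0485],0,0.01]
    - [[0.0185,0,-0.048],0,0.01]
    - [[0.0245,0,-0.047],0,0.01]
    - [[0.031,0,-0.0455],0,0.01]
    - [[0.037,0,-0.0435],0,0.01]
    - [[0.043,0,-0.0415],0,0.01]
    - [[0.0485,0,-0.039],0,0.01]
    - [[0.054,0,-0.036],0,0.01]
    - [[0.0593,0,-0.0325],0,0.01]
    - [[0.064,0,-0.029],0,0.01]
    - [[0.069,0,-0.0245],0,0.01]
    - [[0.073,0,-0.02],0,0.01]
    - [[0.0785,0,-0.0155],0,0.01]
    - [[0.08,0,-0.014],0,0.01]
    - [[0.08,0,-0.014],0,0.01]

```text
time_s: 28.75
position: [0.4797, -0.2807, 0.123]
tool_rot: [[1.0, 0.003, 0.0], [0.003, -1.0, 0.0], [0.0, -0.0, -1.0]]
ft_force: [-0.8, 0.1, 0.7]
grip_width: 0.0235
gripper_force: 29.0
```

Run:
```python
from h import *
c=cam("scene"); cv2.imwrite("pics/c8.png",cv2.resize(c[0]["img"][90:190,230:330,::-1],None,fx=5,fy=5))
```

```text
(no output)
```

View pics/c8.png

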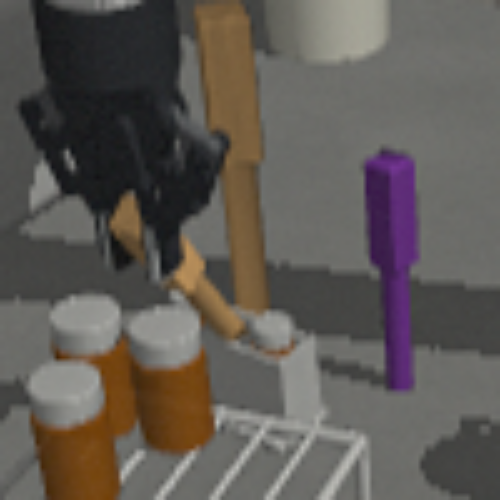

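The stick leans about 44° from the slot (foot at (240,330)). Full grip now, then carry it behind the pocket.

>>> drive_tool:
  series:
    - [[0,0,0],0,0.01]
    - [[0,0,0],0,0.01]
    - [[0,0,-0.05],0,0.01]
    - [[0,0,-0.1],0,0.01]
    - [[0,0,-0.15],0,0.01]
    - [[0,0,-0.19],0,0.01]
    - [[0.002,-0.033,-0.19],-8,0.01]
    - [[0.004,-0.066,-0.19],-16,0.01]
    - [[0.006,-0.1,-0.19],-24,0.01]
    - [[0.008,-0.133,-0.19],-32,0.01]
    - [[0.012,-0.166,-0.19],-40,0.01]
    - [[0.016,-0.2,-0.19],-48,0.01]
    - [[0.02,-0.233,-0.19],-56,0.01]
    - [[0.026,-0.266,-0.19],-64,0.01]
    - [[0.033,-0.3,-0.19],-72,0.01]
    - [[0.04,-0.333,-0.19],-80,0.01]
    - [[0.046,-0.366,-0.19],-88,0.01]
    - [[0.052,-0.4,-0.19],-96,0.01]
    - [[0.0577,-0.4236,-0.19],-100,0.01]
    - [[0.0577,-0.4236,-0.19],-100,0.01]
  newtons: 120

```text
time_s: 30.8
position: [0.5359, 0.1455, 0.3129]
tool_rot: [[-0.181, 0.983, -0.0], [0.983, 0.181, 0.001], [0.001, -0.0, -1.0]]
ft_force: [0.4, -0.5, -0.4]
grip_width: 0.0226
gripper_force: 118.4
```

```bash
python3 t.py; python3 st.py
```

```text
30.8 [-216.3   -4.7] [ 0.35805457 -0.48102192 -0.40237758]
scene [(9, [25.7, -52.8]), (180, [-18.3, 10.5]), (190, [-67.5, 10.6])]
top [(62, [-18.7, 21.4]), (120, [-67.7, 4.3]), (64, [-19.0, -12.5])]
30.9 [0.53578778 0.14300853 0.31308636] [-213.9   -5.3]
scene 241 world low [0.555 0.064 0.235]
0 48 x [-55.9 -45.6 -34.2] y [2.3 7.2 9.4] z 14.7
15 51 x [-64.7 -54.9 -43.2] y [ 1.2  7.  10.1] z 29.7
30 49 x [-72.5 -62.9 -51.5] y [3.4 6.9 9.8] z 44.6
45 47 x [-81.9 -73.6 -63. ] y [3.4 7.3 9.5] z 59.9
60 44 x [-90.7 -81.5 -69.7] y [ 2.5  7.4 10. ] z 74.6
top 91 world low [0.543 0.054 0.24 ]
0 17 x [-56.6 -51.4 -47.1] y [-10.8  -3.6   2.7] z 14.0
15 21 x [-66.6 -60.4 -54.1] y [-9.2 -3.7  3.1] z 29.2
30 20 x [-74.8 -69.3 -60.1] y [-10.8  -4.8   4. ] z 44.6
45 20 x [-86.1 -78.8 -72.2] y [-10.6  -3.8   2.8] z 59.8
60 13 x [-90.3 -86.7 -78.7] y [-9.7 -6.9  0.8] z 73.3
```

Run:
```python
from t import *
s=env.observe();t=np.array(s["position"]);Rt=np.array(s["tool_rot"])
for n in("scene","top"):
    c=cam(n);d,K,R,tv=c;P=cloud(c);H=cv2.cvtColor(d["img"],cv2.COLOR_RGB2HSV);q=(P-t)@Rt
    m=(abs(q[...,1])<.04)&(q[...,0]<.05)&(q[...,0]>-.13)&(q[...,2]>-.08)&(q[...,2]<.12)&(H[...,1]>75)&(H[...,0]<25)
    k,l,st,_=cv2.connectedComponentsWithStats(m.astype(np.uint8));i=1+np.argmax(st[1:,4]);v,u=np.nonzero(l==i)
    o=(-R.T@tv-t)@Rt
    r=(np.stack([u,v,np.ones_like(u)],1)@np.linalg.inv(K).T@R)@Rt
    g=(o+r*(-o[1]/r[:,1])[:,None])*1000
    print(n,len(u))
    for a in range(-60,100,15):
        w=g[(g[:,2]>=a)&(g[:,2]<a+15)]
        if len(w)>3: print(a,len(w),w[:,0].min().round(1),np.median(w[:,0]).round(1),w[:,0].max().round(1))
```

```text
scene 491
-60 15 -23.6 -17.8 -15.2
-45 50 -33.0 -22.4 -14.4
-30 76 -42.7 -26.4 -12.7
-15 79 -46.6 -31.8 -16.6
0 61 -56.5 -43.0 -24.1
15 54 -65.0 -53.5 -40.5
30 51 -73.6 -62.2 -48.8
45 47 -84.6 -72.8 -59.3
60 45 -91.5 -81.8 -68.1
75 13 -91.3 -84.1 -76.9
top 98
-15 5 -58.0 -52.5 -47.1
0 6 -60.1 -53.2 -46.4
15 13 -71.1 -59.5 -44.9
30 14 -79.1 -60.2 -44.2
45 18 -87.2 -65.3 -43.4
60 16 -92.6 -72.1 -51.9
75 14 -92.2 -74.5 -56.9
90 7 -88.9 -80.1 -70.8
```

Run:
```python
from t import *
s=env.observe();t=np.array(s["position"]);Rt=np.array(s["tool_rot"])
c=cam("scene");d=c[0];P=cloud(c);H=cv2.cvtColor(d["img"],cv2.COLOR_RGB2HSV);q=(P-t)@Rt*1000
m=(abs(q[...,1])<45)&(abs(q[...,0])<60)&(q[...,2]>-90)&(q[...,2]<10)&(H[...,2]<75)
p=q[m]
for a in range(-90,10,10):
    w=p[(p[:,2]>=a)&(p[:,2]<a+10)]
    if len(w)>3: print(a,len(w),"x",np.percentile(w[:,0],[3,50,97]).round(0),"y",np.percentile(w[:,1],[3,50,97]).round(0))
w=(abs(q[...,1])<40)&(q[...,0]<60)&(q[...,0]>-60)&(q[...,2]>-75)&(q[...,2]<10)&(H[...,1]>75)&(H[...,0]<25)
p=q[w]
for a in range(-75,10,10):
    r=p[(p[:,2]>=a)&(p[:,2]<a+10)]
    if len(r)>3: print("wood",a,len(r),"x",np.percentile(r[:,0],[3,50,97]).round(0),"y",np.percentile(r[:,1],[3,50,97]).round(0))
print(proj(c,t),c[0]["img"].shape)
```

```text
-90 49 x [-9.  1. 13.] y [-24.  40.  45.]
-80 47 x [-12.   7.  13.] y [-18.  41.  43.]
-70 28 x [-7.  3. 12.] y [-17.  24.  27.]
-60 38 x [-8. -0.  7.] y [18. 24. 27.]
-50 37 x [-6.  2. 10.] y [-12.  24.  26.]
-40 27 x [-8.  1. 11.] y [-13.  22.  25.]
wood -65 14 x [-18.  11.  13.] y [-11.   8.  13.]
wood -55 28 x [-23. -17.  10.] y [-12.  11.  13.]
wood -45 37 x [-29. -22. -14.] y [ 1. 11. 13.]
wood -35 51 x [-36. -23. -13.] y [ 5. 12. 14.]
wood -25 61 x [-41. -27. -13.] y [ 1. 12. 13.]
wood -15 43 x [-44. -33. -20.] y [ 6. 11. 14.]
wood -5 42 x [-50. -40. -24.] y [ 3.  8. 12.]
wood 5 14 x [-52. -44. -36.] y [6. 7. 9.]
[392.12914858 137.3462318 ] (400, 640, 3)
```

The lean measures only about 31°: the effective pivot sits higher on the pads than assumed. I'll increase the lean here, with a light grip, by setting the foot on the board behind the caddy and moving the hand back and down around it.

>>> drive_tool:
  series:
    - [[0.016,0,0.05],0,0.01]
    - [[0.016,0,0.1],0,0.01]
    - [[0.016,0,0.15],0,0.01]
    - [[0.016,0,0.195],0,0.01]
    - [[0.016,0,0.215],0,0.01]
    - [[0.016,0,0.22],0,0.01]
    - [[0.016,0,0.22],0,0.01]

```text
time_s: 31.85
position: [0.533, 0.1584, 0.0934]
tool_rot: [[-0.176, 0.984, -0.0], [0.984, 0.176, 0.0], [0.0, -0.0, -1.0]]
ft_force: [-0.1, -0.2, 0.5]
grip_width: 0.0227
gripper_force: 118.5
```

>>> drive_tool:
  series:
    - [[0,0,0.002],0,0.01]
    - [[0,0,0.004],0,0.01]
    - [[0,0,0.006],0,0.01]
    - [[0,0,0.006],0,0.01]
  newtons: 25

```text
time_s: 32.25
position: [0.5338, 0.1597, 0.091]
tool_rot: [[-0.176, 0.984, 0.005], [0.984, 0.176, 0.002], [0.001, 0.005, -1.0]]
ft_force: [-6.8, 7.0, 24.4]
grip_width: 0.0229
gripper_force: 121.9
```

>>> drive_tool:
  series:
    - [[0,0,-0.002],0,0.0234]
    - [[0,0,-0.003],0,0.0234]
  newtons: 25

```text
time_s: 32.45
position: [0.5342, 0.1588, 0.092]
tool_rot: [[-0.177, 0.984, 0.004], [0.984, 0.177, 0.0], [-0.0, 0.004, -1.0]]
ft_force: [1.6, 1.6, 3.4]
grip_width: 0.0235
gripper_force: 40.7
```

>>> drive_tool:
  series:
    - [[0.003,0,0.003],0,0.0234]
    - [[0.006,0,0.006],0,0.0234]
    - [[0.009,0,0.008],0,0.0234]
    - [[0.0116,0,0.0108],0,0.0234]
    - [[0.0145,0,0.013],0,0.0234]
    - [[0.0171,0,0.0155],0,0.0234]
    - [[0.02,0,0.018],0,0.0234]
    - [[0.0223,0,0.0205],0,0.0234]
    - [[0.025,0,0.023],0,0.0234]
    - [[0.026,0,0.023],0,0.0234]
  newtons: 25

```text
time_s: 33.45
position: [0.5294, 0.1845, 0.068]
tool_rot: [[-0.177, 0.984, 0.003], [0.984, 0.177, -0.0], [-0.001, 0.003, -1.0]]
ft_force: [1.4, 0.6, 4.8]
grip_width: 0.0238
gripper_force: 40.8
```

```bash
cat > ln.py <<'E'
from t import *
def line():
    s=env.observe();t=np.array(s["position"]);Rt=np.array(s["tool_rot"]);print(s["time_s"],T(t),t.round(4),"grip",s["gripper_force"])
    c=cam("scene");d,K,R,tv=c;P=cloud(c);H=cv2.cvtColor(d["img"],cv2.COLOR_RGB2HSV);q=(P-t)@Rt
    m=(abs(q[...,1])<.025)&(q[...,0]<.02)&(q[...,0]>-.15)&(q[...,2]>-.06)&(P[...,2]>.017)&(H[...,1]>75)&(H[...,0]<25)&((P[...,:2]-O)@X<-.118 if 1 else 1)
    k,l,st,_=cv2.connectedComponentsWithStats(m.astype(np.uint8));i=1+np.argmax(st[1:,4]);p=q[l==i]*1000
    for a in range(-60,110,12):
        w=p[(p[:,2]>=a)&(p[:,2]<a+12)]
        if len(w)>3: print(a+6,len(w),"x",np.percentile(w[:,0],[3,50,97]).round(1),"y",np.percentile(w[:,1],[3,50,97]).round(1))
    r=p[p[:,2]>5];print("slope deg",np.degrees(np.arctan(-np.polyfit(r[:,2],r[:,0],1)[0])),"lead",np.percentile(p[:,0],1),"low",np.percentile(p[:,2],99))
line()
E
python3 ln.py; python3 t.py
```

```text
33.45 [-255.9   -4.3] [0.5294 0.1845 0.068 ] grip 40.78217089176178
-54 26 x [-27.6 -22.1 -17.3] y [-4.3  6.9 12.1]
-42 59 x [-40.9 -29.1 -13.8] y [-4.8 10.  13.8]
-30 62 x [-49.6 -37.5 -17.1] y [-4.3 10.8 14. ]
-18 41 x [-57.6 -39.3 -24.8] y [ 1.3 10.3 12.6]
-6 38 x [-71.9 -59.7 -46.5] y [ 1.6  7.3 10.1]
6 35 x [-84.2 -71.9 -58.5] y [0.9 6.7 9.7]
18 40 x [-95.5 -85.6 -71.2] y [-3.4  6.7 10. ]
30 40 x [-111.1  -99.2  -84. ] y [-1.9  5.6  9.4]
42 26 x [-116.5 -108.4  -95.6] y [-0.2  6.5  9.8]
slope deg 44.30347738503279 lead -115.02719448551206 low 45.75298703939161
33.5 [-255.9   -4.3] [0.31305457 2.2720026  5.40102905]
scene [(12, [26.0, -53.5]), (184, [-18.8, 10.8]), (191, [-67.7, 10.8])]
top [(59, [-18.7, 22.0]), (59, [-67.3, 21.8]), (54, [-17.4, -11.8]), (62, [-67.6, -11.8])]
```

Lean is now 44°. Firming the grip and entering the pocket.

>>> drive_tool:
  series:
    - [[0,0,0],0,0.01]
    - [[0,0,0],0,0.01]
    - [[0,0,0],0,0.01]
    - [[0,0,-0.002],0,0.01]
    - [[-0.006,0,-0.002],0,0.01]
    - [[-0.012,0,-0.002],0,0.01]
    - [[-0.018,0,-0.002],0,0.01]
    - [[-0.024,0,-0.002],0,0.01]
    - [[-0.03,0,-0.002],0,0.01]
    - [[-0.036,0,-0.002],0,0.01]
    - [[-0.036,0.002,-0.002],0,0.01]
    - [[-0.036,0.004,-0.002],0,0.01]
    - [[-0.036,0.005,-0.002],0,0.01]
    - [[-0.036,0.005,-0.002],0,0.01]
  newtons: 120

```text
time_s: 35.0
position: [0.5399, 0.1499, 0.0692]
tool_rot: [[-0.177, 0.984, 0.0], [0.984, 0.177, -0.0], [-0.0, 0.0, -1.0]]
ft_force: [0.1, -0.7, 0.8]
grip_width: 0.023
gripper_force: 117.5
```

>>> drive_tool:
  series:
    - [[0,0.001,0],0,0.01]
    - [[0,0.002,0],0,0.01]
    - [[0,0.002,0],0,0.01]

```text
time_s: 35.3
position: [0.5419, 0.1503, 0.0694]
tool_rot: [[-0.177, 0.984, 0.0], [0.984, 0.177, 0.0], [0.0, 0.001, -1.0]]
ft_force: [0.0, 0.3, 1.1]
grip_width: 0.0228
gripper_force: 117.5
```

>>> drive_tool:
  series:
    - [[0,0.001,0],0,0.01]
    - [[0,0.002,0],0,0.01]
    - [[0,0.002,0],0,0.01]

```text
time_s: 35.6
position: [0.5438, 0.1506, 0.0693]
tool_rot: [[-0.177, 0.984, 0.0], [0.984, 0.177, 0.0], [0.0, 0.0, -1.0]]
ft_force: [-1.2, 0.3, 1.4]
grip_width: 0.0227
gripper_force: 117.5
```

```bash
python3 t.py; python3 ln.py
```

```text
35.6 [-220.     3.9] [-1.16712782  0.26399601  1.37503343]
scene [(10, [25.7, -52.1]), (177, [-18.4, 10.0]), (189, [-67.3, 10.3]), (42, [-180.0, 15.3])]
top [(124, [-18.8, 5.3]), (123, [-67.3, 3.6])]
35.7 [-219.9    3.9] [0.5437 0.1505 0.0693] grip 117.48956322669983
-54 20 x [-28.4 -23.5 -17.3] y [-2.   8.  12.6]
-42 50 x [-39.5 -28.4 -13.1] y [-5.1 10.7 13.6]
-30 63 x [-49.3 -36.4 -15.1] y [-2.7 10.7 13.5]
-18 35 x [-57.  -41.6 -27. ] y [ 1.8 10.1 13.9]
-6 39 x [-68.7 -59.4 -42.8] y [ 0.1  6.9 10.4]
6 39 x [-82.9 -72.3 -55.1] y [-1.7  6.1  9.8]
18 34 x [-94.8 -84.4 -70. ] y [-0.9  6.5  9.6]
30 29 x [-101.   -93.1  -79.8] y [0.4 7.2 9.6]
42 9 x [-101.5  -98.7  -90.3] y [3.5 7.6 8.3]
slope deg 37.54977857194863 lead -101.2961141739028 low 41.993349192640096
```

>>> drive_tool:
  series:
    - [[0,0.001,0],0,0.01]
    - [[-0.003,0.002,0],0,0.01]
    - [[-0.006,0.002,0],0,0.01]
    - [[-0.009,0.002,0],0,0.01]
    - [[-0.012,0.002,0],0,0.01]
    - [[-0.016,0.002,0],0,0.01]
    - [[-0.02,0.002,0],0,0.01]
    - [[-0.024,0.002,0],0,0.01]
    - [[-0.028,0.002,0],0,0.01]
    - [[-0.03,0.002,0],0,0.01]

```text
time_s: 36.75
position: [0.5496, 0.1233, 0.0698]
tool_rot: [[-0.176, 0.984, -0.003], [0.984, 0.176, 0.004], [0.004, -0.002, -1.0]]
ft_force: [-7.6, 12.2, 9.9]
grip_width: 0.0227
gripper_force: 118.6
```

```bash
python3 t.py
```

```text
36.75 [-192.1    4.7] [-7.60043936 12.22923189  9.87815447]
scene [(10, [24.5, -50.6]), (179, [1.5, 11.6]), (183, [-47.5, 11.4]), (45, [-152.4, 14.4])]
top [(55, [2.1, 23.1]), (64, [-47.4, 23.4]), (61, [1.0, -11.8]), (62, [-47.9, -11.1])]
```

>>> drive_tool:
  series:
    - [[-0.004,0,0],0,0.01]
    - [[-0.008,0,0],0,0.01]
    - [[-0.012,0,0],0,0.01]
    - [[-0.016,0,0],0,0.01]
    - [[-0.02,0,0],0,0.01]
    - [[-0.024,0,0],0,0.01]
    - [[-0.028,0,0],0,0.01]
    - [[-0.032,0,0],0,0.01]
    - [[-0.036,0,0],0,0.01]
    - [[-0.04,0,0],0,0.01]

```text
time_s: 37.85
position: [0.5565, 0.0843, 0.0699]
tool_rot: [[-0.176, 0.984, -0.003], [0.984, 0.176, 0.005], [0.005, -0.002, -1.0]]
ft_force: [-7.8, 11.4, 10.8]
grip_width: 0.0227
gripper_force: 118.8
```

```bash
python3 t.py
```

```text
37.85 [-152.5    4.7] [-7.79617956 11.43560277 10.79726071]
scene [(11, [25.5, -53.0]), (36, [52.1, 2.7]), (67, [31.7, 11.3]), (184, [-8.1, 11.5]), (40, [-113.9, 13.7])]
top [(47, [42.9, 22.2]), (59, [-6.2, 22.5]), (50, [42.1, -10.5]), (59, [-6.4, -11.0])]
```

Steady and flush (39.5 mm for 40 mm commanded). Continuing.

>>> drive_tool:
  series:
    - [[-0.004,0,0],0,0.01]
    - [[-0.008,0,0],0,0.01]
    - [[-0.012,0,0],0,0.01]
    - [[-0.016,0,0],0,0.01]
    - [[-0.02,0,0],0,0.01]
    - [[-0.024,0,0],0,0.01]
    - [[-0.028,0,0],0,0.01]
    - [[-0.032,0,0],0,0.01]
    - [[-0.036,0,0],0,0.01]
    - [[-0.04,0,0],0,0.01]
    - [[-0.044,0,0],0,0.01]
    - [[-0.048,0,0],0,0.01]
    - [[-0.052,0,0],0,0.01]
    - [[-0.056,0,0],0,0.01]
    - [[-0.06,0,0],0,0.01]
    - [[-0.064,0,0],0,0.01]
    - [[-0.068,0,0],0,0.01]
    - [[-0.07,0,0],0,0.01]

```text
time_s: 39.75
position: [0.569, 0.015, 0.0697]
tool_rot: [[-0.176, 0.984, -0.003], [0.984, 0.176, 0.004], [0.004, -0.002, -1.0]]
ft_force: [-6.4, 12.4, 10.1]
grip_width: 0.0224
gripper_force: 118.7
```

```bash
python3 t.py
```

```text
39.75 [-82.1   4.8] [-6.42996887 12.3588017  10.09411072]
scene [(92, [114.3, 2.3]), (10, [24.8, -50.5]), (87, [58.9, 2.2]), (11, [107.6, 42.7]), (12, [60.9, 42.3]), (37, [-43.4, 14.3])]
top [(23, [103.8, 23.2]), (25, [119.2, 24.0]), (37, [67.1, 22.7]), (22, [102.5, -9.0]), (43, [66.5, -11.8])]
```

>>> drive_tool:
  series:
    - [[-0.004,0,0],0,0.01]
    - [[-0.008,0,0],0,0.01]
    - [[-0.012,0,0],0,0.01]
    - [[-0.015,0,0],0,0.01]
    - [[-0.018,0,0],0,0.01]
    - [[-0.018,0,0],0,0.01]

```text
time_s: 40.45
position: [0.5724, -0.0034, 0.0694]
tool_rot: [[-0.176, 0.984, -0.003], [0.984, 0.176, 0.002], [0.003, -0.002, -1.0]]
ft_force: [-5.5, 4.3, 4.7]
grip_width: 0.0227
gripper_force: 118.2
```

>>> drive_tool:
  series:
    - [[-0.002,0,0],0,0.01]
    - [[-0.004,0,0],0,0.01]
    - [[-0.004,0,0],0,0.01]

```text
time_s: 40.75
position: [0.573, -0.0069, 0.0695]
tool_rot: [[-0.176, 0.984, -0.003], [0.984, 0.176, 0.003], [0.004, -0.002, -1.0]]
ft_force: [-5.7, 7.0, 5.6]
grip_width: 0.023
gripper_force: 118.5
```

>>> drive_tool:
  series:
    - [[-0.001,0,0],0,0.01]
    - [[-0.002,0,0],0,0.01]
    - [[-0.002,0,0],0,0.01]

```text
time_s: 41.05
position: [0.5733, -0.0084, 0.0697]
tool_rot: [[-0.176, 0.984, -0.003], [0.984, 0.176, 0.004], [0.004, -0.002, -1.0]]
ft_force: [-6.0, 9.8, 7.9]
grip_width: 0.0226
gripper_force: 118.5
```

```bash
python3 t.py
```

```text
41.05 [-58.2   4.8] [-6.04530996  9.82354651  7.93932334]
scene [(77, [141.3, 1.1]), (11, [25.4, -51.3]), (15, [122.6, -3.8]), (95, [86.0, 2.1]), (14, [132.3, 42.6]), (12, [81.8, 41.6]), (36, [-20.7, 15.0])]
top [(23, [128.8, 22.1]), (17, [76.9, 23.0]), (31, [92.5, 22.9]), (16, [76.2, -11.3]), (31, [92.6, -11.4])]
```

>>> drive_tool:
  series:
    - [[-0.001,0,0],0,0.01]
    - [[-0.002,0,0],0,0.01]
    - [[-0.002,0,0],0,0.01]

```text
time_s: 41.45
position: [0.5736, -0.0104, 0.0697]
tool_rot: [[-0.176, 0.984, -0.003], [0.984, 0.177, 0.004], [0.004, -0.002, -1.0]]
ft_force: [-7.0, 9.8, 7.8]
grip_width: 0.0222
gripper_force: 118.5
```

>>> drive_tool:
  series:
    - [[-0.001,0,0],0,0.01]
    - [[-0.002,0,0],0,0.01]
    - [[-0.002,0,0],0,0.01]

```text
time_s: 41.75
position: [0.5739, -0.012, 0.0698]
tool_rot: [[-0.176, 0.984, -0.003], [0.984, 0.176, 0.005], [0.005, -0.002, -1.0]]
ft_force: [-6.3, 13.0, 9.7]
grip_width: 0.0226
gripper_force: 118.6
```

```bash
python3 t.py;  python3 - <<'E'
from t import *
c=cam("top");P=cloud(c);d=P[...,:2]-O;x=d@X;y=d@Y;z=P[...,2]
# caddy body front edge / stop face: profile along x at rows y in [-25,25]
for y0 in (-20,-5,10,30):
    m=(abs(y-y0/1000)<.006)&(x>.1)&(x<.2)&(z<.1); o=np.argsort(x[m]); print(y0,[(int(a*1000),int(b*1000)) for a,b in zip(x[m][o],z[m][o])])
E
```

```text
41.75 [-54.7   4.7] [-6.27600548 13.01504148  9.7286258 ]
scene [(85, [142.4, 1.9]), (10, [25.2, -52.3]), (93, [86.8, 2.1]), (14, [134.5, 42.4]), (38, [-17.5, 15.2]), (10, [87.7, 41.8])]
top [(20, [130.0, 21.8]), (35, [94.2, 22.8]), (11, [78.2, 22.6]), (38, [94.4, -11.0]), (10, [78.3, -11.4])]
-20 [(100, 55), (101, 94), (101, 53), (101, 55), (104, 52), (104, 56), (104, 57), (105, 60), (106, 62), (108, 57), (108, 58), (109, 58), (111, 50), (151, 53), (154, 59), (154, 54), (157, 60), (158, 54), (161, 54), (166, 40), (190, -2), (193, -1), (196, 1), (196, 2)]
-5 [(100, 95), (101, 86), (102, 96), (110, 54), (111, 52), (111, 51), (112, 51)]
10 [(100, 92), (101, 56), (101, 46), (103, 61), (103, 54), (106, 65), (106, 52), (107, 54), (109, 64), (109, 55), (110, 62), (110, 56), (113, 59), (113, 55), (119, 56), (119, 63), (120, 54), (123, 66), (123, 56), (125, 80), (125, 51), (126, 65), (127, 88), (127, 57), (129, 69), (129, 93), (132, 96), (133, 90), (143, 90), (146, 96), (147, 87), (147, 82), (157, 58), (157, 59), (160, 53), (161, 54), (164, 50), (164, 53), (164, 54), (169, 41), (171, 35)]
30 [(101, 81), (103, 85), (109, 61), (110, 57), (111, 56), (112, 61), (113, 57), (119, 54), (120, 53), (121, 57), (121, 52), (122, 57), (124, 50), (124, 56), (124, 73), (124, 51), (125, 66), (125, 96), (125, 91), (127, 56), (128, 93), (129, 95), (130, 91), (131, 96), (132, 92), (135, 90), (161, 51), (163, 57), (164, 53), (168, 44), (169, 36), (170, 40), (173, 38), (173, 32), (173, 38), (188, 6), (193, 0), (197, 0)]
```

>>> drive_tool:
  series:
    - [[-0.001,0,0],0,0.01]
    - [[-0.002,0,0],0,0.01]
    - [[-0.002,0,0],0,0.01]

```text
time_s: 42.2
position: [0.574, -0.0127, 0.0701]
tool_rot: [[-0.177, 0.984, -0.003], [0.984, 0.177, 0.007], [0.007, -0.002, -1.0]]
ft_force: [-8.3, 17.5, 13.9]
grip_width: 0.0222
gripper_force: 119.2
```

>>> drive_tool:
  series:
    - [[-0.001,0,0],0,0.01]
    - [[-0.002,0,0],0,0.01]
    - [[-0.002,0,0],0,0.01]

```text
time_s: 42.5
position: [0.5742, -0.0134, 0.0706]
tool_rot: [[-0.177, 0.984, -0.003], [0.984, 0.177, 0.009], [0.009, -0.002, -1.0]]
ft_force: [-9.9, 24.1, 18.5]
grip_width: 0.0226
gripper_force: 119.8
```

```bash
python3 t.py
```

```text
42.5 [-53.2   4.8] [-9.87078742 24.10921509 18.5334434 ]
scene [(84, [142.5, 2.1]), (11, [26.0, -52.8]), (9, [123.4, -0.6]), (93, [86.8, 2.1]), (11, [134.8, 41.9]), (10, [87.7, 41.8]), (36, [-16.4, 15.0])]
top [(20, [130.5, 22.9]), (35, [93.8, 22.4]), (10, [77.7, 21.8]), (40, [94.4, -10.5]), (9, [78.5, -11.2])]
```

Home: the force jumps to 26 N with no movement. I'll unload gently and withdraw.

>>> drive_tool:
  series:
    - [[0.002,0,0],0,0.01]
    - [[0.004,-0.0003,0],0,0.01]
    - [[0.005,-0.001,0],0,0.01]
    - [[0.006,-0.002,0],0,0.01]
    - [[0.007,-0.004,0],0,0.01]
    - [[0.01,-0.005,0],0,0.01]
    - [[0.02,-0.005,-0.001],0,0.01]
    - [[0.04,-0.005,-0.002],0,0.01]
    - [[0.06,-0.005,-0.002],0,0.01]
    - [[0.09,-0.005,-0.005],0,0.01]
    - [[0.12,-0.005,-0.01],0,0.01]
    - [[0.14,-0.005,-0.05],0,0.01]
    - [[0.14,-0.005,-0.1],0,0.01]
    - [[0.14,-0.005,-0.15],0,0.01]
    - [[0.14,-0.005,-0.2],0,0.01]
    - [[0.14,-0.005,-0.23],0,0.01]
    - [[0.14,-0.005,-0.23],0,0.01]

```text
time_s: 44.3
position: [0.5472, 0.1188, 0.3038]
tool_rot: [[-0.177, 0.984, 0.008], [0.984, 0.177, -0.0], [-0.002, 0.008, -1.0]]
ft_force: [-0.4, -0.3, -0.8]
grip_width: 0.0231
gripper_force: 117.7
```

```bash
python3 t.py; sed -i 's/&((P\[...,:2\]-O)@X<-.118 if 1 else 1)//' ln.py; python3 ln.py
```

```text
44.3 [-188.1    1.6] [-0.37014802 -0.28277111 -0.78888887]
scene [(85, [142.4, 1.9]), (11, [25.7, -52.9]), (94, [86.7, 2.2]), (10, [136.5, 42.8]), (13, [87.1, 42.5])]
top [(22, [130.0, 21.9]), (38, [94.2, 22.0]), (10, [78.1, 22.5]), (32, [94.7, -11.6]), (10, [78.3, -11.4])]
44.4 [-188.2    0.4] [0.546  0.1187 0.2989] grip 117.71814823150635
-54 34 x [-27.7 -19.6 -12.8] y [-0.9 11.3 13.2]
-42 63 x [-38.7 -27.5 -14.1] y [-2.9 11.1 13.4]
-30 87 x [-48.7 -31.2 -15. ] y [-1.  11.5 14.1]
-18 61 x [-57.  -39.5 -25.6] y [ 3.1 10.6 13.4]
-6 52 x [-68.4 -56.4 -42.1] y [2.2 7.2 9.8]
6 49 x [-81.  -68.6 -55.6] y [ 2.5  7.2 10. ]
18 51 x [-93.1 -81.4 -66.9] y [ 2.7  7.4 10.6]
30 44 x [-104.7  -93.7  -78.5] y [ 1.   7.2 10.6]
42 39 x [-113.1 -105.2  -89.6] y [2.7 7.3 9.4]
54 7 x [-109.6 -107.  -101.8] y [4.2 7.3 9.5]
slope deg 43.024796321108106 lead -111.58155373754327 low 48.98430153343699
```

The caddy stays home, flush. To stand the stick upright again I'll press its foot against the end face of the steel fence at the open end and bring the hand up over it, with a light grip.

>>> drive_tool:
  series:
    - [[0.045,0.02,0],0,0.01]
    - [[0.09,0.04,0],0,0.01]
    - [[0.128,0.047,0.03],0,0.01]
    - [[0.128,0.047,0.08],0,0.01]
    - [[0.128,0.047,0.13],0,0.01]
    - [[0.128,0.047,0.18],0,0.01]
    - [[0.128,0.047,0.22],0,0.01]
    - [[0.128,0.047,0.234],0,0.01]
    - [[0.128,0.047,0.234],0,0.0234]
    - [[0.128,0.047,0.234],0,0.0234]
  newtons: 25

```text
time_s: 45.45
position: [0.5678, 0.259, 0.0658]
tool_rot: [[-0.178, 0.984, -0.002], [0.984, 0.178, 0.01], [0.01, -0.0, -1.0]]
ft_force: [-8.5, 27.5, 13.7]
grip_width: 0.0237
gripper_force: 42.6
```

```bash
python3 ln.py|head -1; python3 -c "
from h import *
s=env.observe();print(s['ft_force'],s['grip_width'])"
```

```text
45.45 [-322.4   46.7] [0.5678 0.259  0.0658] grip 42.561811208724976
[-9.04173923 26.83215057 13.75715168] 0.023685706745908145
```

```bash
python3 ln.py
python3 - <<'E'
from t import *
c=cam("scene");P=cloud(c);d=P[...,:2]-O;x=d@X*1000;y=d@Y*1000;z=P[...,2]*1000
m=(x<-185)&(x>-215)&(y>30)&(y<62)&(z>25)&(z<42)
print(np.percentile(x[m],[2,50,98]),np.percentile(y[m],[2,50,98]),np.percentile(z[m],[2,50,98]),m.sum())
E
```

```text
45.5 [-322.3   46.5] [0.5676 0.2589 0.0658] grip 42.56667494773865
-54 65 x [-32.  -21.8 -14.5] y [-8.2  6.  12.7]
-42 90 x [-46.8 -33.7 -13.3] y [-6.8 10.3 12.9]
-30 59 x [-54.5 -38.4 -19.4] y [-0.4 10.8 12.7]
-18 60 x [-73.4 -59.5 -36.5] y [-0.3  6.1 10.9]
-6 50 x [-91.5 -78.1 -58.1] y [-1.6  5.6  8.1]
6 48 x [-108.7  -94.3  -75. ] y [-0.7  4.6  8.5]
18 50 x [-123.1 -111.4  -91.3] y [-2.4  5.   8. ]
30 13 x [-124.9 -116.7 -107.9] y [-0.4  6.1  7.1]
slope deg 47.199455943312394 lead -122.13037526940748 low 27.925832548258505
[-210.49242089 -194.37068923 -185.92017618] [43.58650073 53.49821737 57.42695639] [25.51770497 37.54953576 41.38341954] 60
```

>>> drive_tool:
  series:
    - [[0.012,0,0],0,0.0234]
    - [[0.019,0,0.004],0,0.0234]
    - [[0.019,0,0.012],0,0.0234]
    - [[0.019,0,0.017],0,0.0234]
    - [[0.01,0,0.017],0,0.0234]
    - [[0.003,0,0.015],0,0.0234]
    - [[-0.003,0,0.008],0,0.0234]
    - [[-0.008,0,0.001],0,0.0234]
    - [[-0.016,0,-0.007],0,0.0234]
    - [[-0.024,0,-0.015],0,0.0234]
    - [[-0.033,0,-0.021],0,0.0234]
    - [[-0.043,0,-0.0275],0,0.0234]
    - [[-0.053,0,-0.032],0,0.0234]
    - [[-0.064,0,-0.036],0,0.0234]
    - [[-0.075,0,-0.039],0,0.0234]
    - [[-0.086,0,-0.0415],0,0.0234]
    - [[-0.092,0,-0.042],0,0.0234]
    - [[-0.092,0,-0.042],0,0.0234]
  newtons: 25

```text
time_s: 47.4
position: [0.5865, 0.1611, 0.1073]
tool_rot: [[-0.175, 0.984, 0.0], [0.984, 0.175, -0.0], [-0.0, -0.0, -1.0]]
ft_force: [0.1, 0.9, 0.6]
grip_width: 0.0233
gripper_force: 40.5
```

```bash
python3 ln.py
```

```text
47.4 [-222.7   47.8] [0.5865 0.1611 0.1073] grip 40.534027218818665
-18 31 x [-14.3  -4.3   7.3] y [ 9.9 11.2 12.9]
-6 24 x [-16.2  -4.    5.3] y [ 7.3 10.5 13.8]
6 27 x [-14.3  -6.4   0.9] y [-0.   6.5  9.8]
18 25 x [-15.5  -5.1   0.8] y [ 1.7  7.5 10.6]
30 28 x [-17.1  -8.9  -0.5] y [3.3 6.8 9.7]
42 23 x [-17.2  -8.4  -1.6] y [-0.   7.5  9.8]
54 25 x [-18.7 -11.8  -3.3] y [ 1.8  6.9 10.3]
66 26 x [-22.  -13.8  -4.8] y [-1.9  6.9  9.3]
78 25 x [-21.9 -13.2  -5.8] y [1.  6.5 8.6]
90 8 x [-20.  -12.7  -8.5] y [5.  6.6 8.6]
slope deg 5.937171439684403 lead -21.556821094400085 low 86.16115477260375
```

Upright to within 6°. Carrying it over the rack.

>>> drive_tool:
  series:
    - [[0.006,0,0],0,0.01]
    - [[0.012,0,0],0,0.01]
    - [[0.012,0,-0.05],0,0.01]
    - [[0.012,0,-0.1],0,0.01]
    - [[0.012,0,-0.15],0,0.01]
    - [[0.0,-0.02,-0.2],0,0.01]
    - [[-0.03,-0.04,-0.213],8,0.01]
    - [[-0.06,-0.06,-0.213],16,0.01]
    - [[-0.09,-0.08,-0.213],24,0.01]
    - [[-0.12,-0.1,-0.213],32,0.01]
    - [[-0.15,-0.12,-0.213],40,0.01]
    - [[-0.185,-0.14,-0.213],48,0.01]
    - [[-0.22,-0.16,-0.213],56,0.01]
    - [[-0.255,-0.18,-0.213],64,0.01]
    - [[-0.29,-0.195,-0.213],72,0.01]
    - [[-0.325,-0.21,-0.213],80,0.01]
    - [[-0.36,-0.23,-0.213],88,0.01]
    - [[-0.39,-0.245,-0.213],96,0.01]
    - [[-0.4046,-0.2486,-0.213],100,0.01]
    - [[-0.4046,-0.2486,-0.213],100,0.01]
  newtons: 60

```text
time_s: 49.45
position: [0.4128, -0.2812, 0.3196]
tool_rot: [[1.0, 0.0, -0.001], [0.0, -1.0, 0.0], [-0.001, -0.0, -1.0]]
ft_force: [1.1, 0.1, -1.4]
grip_width: 0.0232
gripper_force: 59.3
```

```bash
python3 ln.py; python3 st.py|tail -12; python3 t.py
```

```text
49.45 [ 181.8 -201.5] [ 0.4128 -0.2812  0.3196] grip 59.33724761009216
-54 31 x [ 9.7 11.7 13.3] y [-11.5  -0.8  10.7]
-42 30 x [ 8.2 11.  13.3] y [-10.5  -0.1  11.2]
-30 29 x [ 6.6  8.7 10.9] y [-10.6   0.3  10.4]
-18 45 x [-12.3   6.7   9.8] y [-12.7  -7.6  10.1]
-6 34 x [-11.6   3.    8.1] y [-12.2  -7.3   9. ]
6 23 x [-7.8 -0.7  3.4] y [-8.1 -4.4  4.7]
18 25 x [-11.6  -1.7   1.7] y [-10.7  -4.8   4.6]
30 27 x [-12.4  -2.7   0.2] y [-9.2 -4.8  3.4]
42 23 x [-13.8  -5.   -0.4] y [-9.1 -4.   3. ]
54 23 x [-13.7  -4.8  -1.5] y [-9.  -6.2  4.8]
66 24 x [-16.1  -8.1  -3.1] y [-8.9 -5.1  2.1]
78 21 x [-20.4  -8.7  -4.6] y [-9.  -6.3  3.1]
90 10 x [-14.8  -8.6  -5.2] y [-8.8 -4.9  3.3]
slope deg 6.036688748113485 lead -16.26759515627208 low 87.18626684403567
scene 174 world low [ 0.405 -0.278  0.232]
0 29 x [-11.6  -1.1   3.2] y [-8.7 -4.8  4.4] z 15.0
15 29 x [-11.2  -2.2   1.3] y [-9.7 -5.2  4.4] z 29.6
30 30 x [-13.1  -3.8  -0.3] y [-9.3 -4.6  5.1] z 44.1
45 31 x [-14.1  -5.   -1.7] y [-9.  -5.2  5.5] z 58.7
60 29 x [-14.8  -6.5  -2.7] y [-9.4 -4.7  4.2] z 74.7
75 26 x [-18.4  -8.1  -4.8] y [-10.   -5.3   3.5] z 88.1
top 25 world low [ 0.398 -0.271  0.265]
0 5 x [-16.9 -16.3  -8.5] y [-10.6  -6.2  -0.5] z 14.7
15 5 x [-17.9 -15.3 -13. ] y [-9.1 -5.8 -0.6] z 26.0
30 10 x [-20.8 -16.9  -8.7] y [-9.1 -7.2 -2.8] z 44.0
45 5 x [-20.2 -14.5  -9.6] y [-9.8 -8.6  0.3] z 55.3
49.6 [ 179.6 -200.6] [ 0.09896114 -0.21797404 -0.88575174]
scene [(85, [142.4, 1.9]), (10, [25.7, -52.1]), (9, [123.7, -0.5]), (93, [86.8, 2.1]), (14, [134.0, 42.6]), (12, [87.9, 42.5])]
top [(34, [93.8, 22.7]), (19, [129.8, 20.5]), (10, [77.7, 23.9]), (36, [94.4, -10.6]), (10, [78.3, -11.4])]
```

>>> drive_tool:
  series:
    - [[0,0,0.05],0,0.01]
    - [[0,0,0.1],0,0.01]
    - [[0,0,0.14],0,0.01]
    - [[0,0,0.158],0,0.01]
    - [[0,0,0.165],0,0.01]
    - [[0,0,0.171],0,0.01]
    - [[0,0,0.177],0,0.01]
    - [[0,0,0.182],0,0.01]
    - [[0,0,0.182],0,0.0234]
  newtons: 25

```text
time_s: 50.6
position: [0.413, -0.2798, 0.1382]
tool_rot: [[1.0, 0.003, -0.0], [0.003, -1.0, 0.0], [-0.0, -0.0, -1.0]]
ft_force: [0.2, 0.9, -1.0]
grip_width: 0.0236
gripper_force: 45.9
```

```bash
python3 ln.py|tail -9
```

```text
-6 21 x [-11.8   4.6   9.4] y [-12.1  -7.6   5.7]
6 19 x [-7.1 -0.   3.7] y [-9.5 -5.8  3.4]
18 18 x [-11.   -1.9   1.6] y [-8.8 -5.6  3.6]
30 17 x [-8.8 -3.1 -0.5] y [-9.2 -4.2  4.9]
42 19 x [-13.4  -4.8  -0.2] y [-9.3 -4.4  6.5]
54 17 x [-13.6  -6.3  -3. ] y [-8.3 -5.7  3.8]
66 16 x [-17.1  -7.5  -2.3] y [-8.2 -4.8  2.6]
78 6 x [-11.1  -7.5  -6.7] y [-8.2 -1.4  4.4]
slope deg 6.112239778386164 lead -15.310492463274104 low 74.95074578050442
```

>>> drive_tool:
  series:
    - [[-0.002,0,0.008],0,0.0234]
    - [[-0.004,0,0.016],0,0.0234]
    - [[-0.006,0,0.024],0,0.0234]
    - [[-0.008,0,0.032],0,0.0234]
    - [[-0.01,0,0.038],0,0.0234]
    - [[-0.011,0,0.042],0,0.0234]
    - [[-0.011,0,0.042],0,0.0234]
  newtons: 25

```text
time_s: 51.35
position: [0.4025, -0.2805, 0.0975]
tool_rot: [[1.0, 0.003, 0.002], [0.003, -1.0, -0.002], [0.002, 0.002, -1.0]]
ft_force: [1.3, 2.1, 13.6]
grip_width: 0.0233
gripper_force: 41.5
```

```bash
python3 ln.py
```

```text
51.35 [ 179.2 -211.5] [ 0.4025 -0.2805  0.0975] grip 41.53357744216919
-54 21 x [ 9.2 11.1 13.6] y [-13.1  -0.   10. ]
-42 22 x [ 9.1 11.1 12.3] y [-12.1  -0.3  11.4]
-30 17 x [ 7.8 10.3 12.3] y [-12.7  -2.1  10.1]
-18 32 x [-10.7   7.9  12.1] y [-13.   -8.2   9.4]
-6 19 x [-10.8   5.9  10.3] y [-12.4  -6.8   9. ]
6 18 x [-8.6  2.2  7.5] y [-8.9 -4.9  3.6]
18 17 x [-7.4  2.4  5.7] y [-9.1 -6.2  1.5]
30 13 x [-6.3  1.9  5.4] y [-9.3 -6.1  3.6]
slope deg -3.1695543455842805 lead -10.756965001663652 low 36.61550906298784
```

>>> drive_tool:
  series:
    - [[0,0,-0.001],0,0.03]
    - [[0,0,-0.001],0,0.05]
    - [[0,0,-0.001],0,0.07]
    - [[0,0,-0.001],0,0.07]
    - [[0,0,-0.001],0,0.07]
    - [[0,0,-0.03],0,0.07]
    - [[0,0,-0.07],0,0.07]
    - [[0,0,-0.11],0,0.07]
    - [[0,0,-0.16],0,0.07]
    - [[0,0,-0.2],0,0.07]
    - [[0,0,-0.2],0,0.07]

```text
time_s: 52.5
position: [0.4031, -0.2811, 0.3015]
tool_rot: [[1.0, 0.003, 0.007], [0.003, -1.0, -0.008], [0.007, 0.008, -1.0]]
ft_force: [0.4, -0.1, -0.4]
grip_width: 0.0699
gripper_force: 0.0
```

```bash
python3 t.py
python3 - <<'E'
from h import *
c=cam("scene");P=cloud(c);H=cv2.cvtColor(c[0]["img"],cv2.COLOR_RGB2HSV)
m=(abs(P[...,0]-.4)<.05)&(abs(P[...,1]+.28)<.03)&(P[...,2]>.09)&(P[...,2]<.2)&(H[...,1]>75)&(H[...,0]<25)
q=P[m]
for a in np.arange(.09,.19,.02):
    r=q[(q[:,2]>=a)&(q[:,2]<a+.02)]
    if len(r)>3: print(a.round(2),len(r),r.min(0).round(3),r.max(0).round(3))
c=cam("top");P=cloud(c)
for n,u,v in [("big",425,281),("can",212,249),("mill",441,180),("jar",188,165),("purple",0,0)]:
    if u: print(n,P[v,u].round(3))
s=env.observe();print(s["position"],s["ft_force"],s["grip_width"])
E
```

```text
52.5 [ 180. -211.] [ 0.35470185 -0.0650339  -0.39174999]
scene [(85, [142.4, 1.9]), (10, [25.2, -52.3]), (93, [86.8, 2.1]), (13, [133.9, 42.5]), (16, [85.5, 43.0])]
top [(17, [129.7, 22.9]), (36, [94.2, 22.7]), (9, [78.7, 21.8]), (34, [94.4, -10.7]), (9, [77.7, -11.5])]
0.09 33 [ 0.393 -0.289  0.09 ] [ 0.413 -0.267  0.11 ]
0.11 54 [ 0.388 -0.291  0.11 ] [ 0.412 -0.266  0.129]
0.13 58 [ 0.388 -0.291  0.13 ] [ 0.413 -0.266  0.15 ]
0.15 56 [ 0.384 -0.292  0.15 ] [ 0.414 -0.268  0.17 ]
0.17 50 [ 0.386 -0.29   0.17 ] [ 0.413 -0.268  0.18 ]
big [ 0.303 -0.334  0.232]
can [0.393 0.305 0.094]
mill [ 0.631 -0.417  0.115]
jar [0.667 0.402 0.082]
[ 0.40166745 -0.27960543  0.29492582] [ 0.0050079  -0.00828677 -0.42232986] 0.07002665343793579
```

The stick stands upright in the slot with its top at 0.18 m. The caddy is home and flush, and the bystanders I checked haven't moved. I'll let the arm settle, then hand in.

>>> drive_tool:
  series:
    - [[0,0,0],0,0.07]
    - [[0,0,0],0,0.07]
    - [[0,0,0],0,0.07]

```text
time_s: 53.0
position: [0.402, -0.2799, 0.2958]
tool_rot: [[1.0, 0.003, -0.001], [0.003, -1.0, 0.001], [-0.001, -0.001, -1.0]]
ft_force: [0.1, -0.5, -0.0]
grip_width: 0.07
gripper_force: 0.0
```

```bash
python3 -c "
from rig import env
print(env.close_job())"
```

```text
the job is handed in; nothing more can be done
None
```

The job is handed in at 53 s: the caddy measures home against the stop and flush with the fence, and the stick is upright in the middle slot and released; but midway through the feed the stick slipped, the caddy seemed to come about 1 mm off the fence, and I pressed it flat again before going on, so "never leaving the fence" may not strictly hold.

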